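Load the deburring tub with coil rings, stir them in and hang up the stick

ROBOT

A 6-joint arm with a two-finger parallel gripper is mounted at the origin on the work surface. World frame = base frame: x ahead of the robot, y to its left, z up, the work surface at z = 0. Lengths are in m, angles in rad, forces in N, time in s.
With the tool pointing down it reaches from about 0.3 to 1 m from the base axis. Payload 5.1 kg.
Tool frame: the origin (TCP) lies midway between the tips of the shut fingers; the grasp point (between the pads) lies 19 mm behind it; z points along the fingers, y is the line along which they close (so a half turn about z gives the same grasp; the last joint's range is limited). The gripper opens to 95 mm and grips with 3 to 60 N. Pads are 20 mm wide; open, the fingers measure 119 mm over their backs; the gripper's body (75 mm by 180 mm) begins 59 mm behind the grasp point.
Start: joints at [1.194, 0.124, 1.65, -0, 1.367, -0.083], TCP at [0.188, 0.622, 0.215] pointing down, gripper open.
Joint ranges: [-2.61, 2.61], [-1.02, 2.33], [0.03, 2.71], [-1.35, 4.49], [0.32, 2.68], [-2.91, 2.91]. Speed limits (rad/s): [2.57, 2.57, 3.14, 3.14, 3.14, 3.14].

INTERFACE

Orientations are given as a 3x3 rotation matrix whose columns are the frame's x, y, z axes.
In Python, from plant import bot gives the robot as it stands.
- The arm moves only by the shell command python3 -m crank 'ROWS' [FORCE]. ROWS is a JSON object of lists of equal length, an entry for each row: "offset": the shift along the tool's x, y, z in units of 100 mm (1.0 is 100 mm), a list of three; "turn": the turn, a rotation vector about the tool's x, y, z in units of 2 rad (1.0 is 2 rad), a list of three; "hand": the opening, from 0 (shut) to 1 (fully open). A call has exactly 8 rows; each row is the pose to reach, as a shift and turn from the pose commanded when the call began, along the tool's axes at that moment; what a row does not reach only later rows make up. A row lasts 1/12 s, in which the tool goes at most 41.7 mm and 7.16 degrees, less where a joint would pass 70% of its speed; a pose out of reach is approached as far as the arm can. A call with a number of a shift or a turn outside -1 to 1 is refused whole. A call with a gripper value outside its range is refused whole. The fingers move at their own pace and stop on an object; FORCE is the grip in N (left out, the last holds). Time passes only in rows, so rows that repeat a pose let the fingers close, or fill a call up. It gives the time, the measured TCP pose, the force, the opening and the grip force at its end, in the units of the state.
- bot.read_state(): the state, without advancing time (a new reading comes with each control period).
- bot.capture(name): name is "scene" or "top" or "wrist"; returns the picture (384x512x3 uint8, blue, green, red); there is no depth.
- bot.camera_model(name): a dict with "K" (3x3 intrinsics, pixels), "rvec" (rotation vector, rad) and "tvec" (3), from world to camera coordinates, as OpenCV has them; the wrist camera has in their place "tool_from_camera" (4x4, takes a point from camera to tool coordinates, whose origin is the TCP and whose axes are the flange's). Camera axes: x right, y down, z forward; pixel columns grow to the right and rows downward; lengths in m; the calibration is good to about 2 mm. A picture is of the moment at which its call begins: read the wrist's pose just before it. camera_model takes no time and is no camera call.
- bot.hand_in(): hands the job in; it is judged then, once.
Trained networks look in the newest picture that a camera, given by its name, has taken for a name from the list of things; names that differ only in an ending like _2 or _b are one class to them, and where a whole thing is asked for, a point or a joint stands for the part that bears it (a point fixed in the world has none). Each returns a list of dicts, best first, with "score" (0 to 1); they miss things now and then, are a little off and sometimes report something else, mostly with a low value. They report only what shows in the picture. A call takes as long as a camera call. They do not tell look-alikes from the thing itself.
- bot.find_in(camera, label): "location" ([row, column] in pixels, amid what is visible of it).
- bot.trace(camera, label): "mask" (384x512 bool, what is visible of it) and "location" ([row, column] in pixels, amid what is visible of it).
- bot.place_of(camera, label): "location" ([row, column] in pixels: a listed point, or the origin of a listed thing).
The state is a dict: "t": time; "joint_positions": joint angles; "dq": joint speeds; "joint_efforts": joint torques, N m; "position": TCP position; "tcp_rot": TCP orientation; "contact_force": force on the tool from outside, world axes, zero at the start; "moment": the same for the moment, N m; "opening": finger opening in m; "grip_force": force on a finger pad.
Only numpy, scipy, OpenCV 4.12 (cv2) and the standard library are available. Lean on these libraries where they do the work, as an engineer would, in place of code of your own. Each camera call takes 0.05 s, during which the arm holds its last target. There are 200 camera calls.

TASK

Put all the wound coil rings, the ones on the mandrel posts and any one lying on the table, into the tub of white deburring balls, sliding them up off their posts. Then take the stick from its hook and, with its nose down among the balls near the tub's floor, stir clockwise as seen from above, at least two full, wide rounds about the tub's middle column, so that balls are shifted all the way round. Hang the stick back on its hook by its eye, with all rings and balls in the tub, and leave the spray can and the hammer alone.

Things in the scene. Friction and masses are not known exactly. Their poses are not given: they have to be found in the camera images.
- tub: Grey round tub, fixed, eight balls in it. Origin: centre of its underside, axes parallel to the world's. 65 mm high, outer radius 125 mm at the foot, 136 mm at the rim, wall 5 mm; floor 6 mm above the table, inner radius 120 mm there. Blunt column in the middle: radius 17 mm at the floor, 10 mm at its top, 55 mm above the table. Lugs at +x and -x, 22 mm high, reach 150 mm from the centre.
- mandrels: Fixed stand: dark steel base plate 80 x 190 x 10 mm with two upright mandrel posts. Origin: centre of the underside on the table; z up. The posts stand at y = +55 and -55 mm in its frame, 30 mm in diameter, tops chamfered, 75 mm above the table. Each carries up to two coil rings, one on the other.
- hook_stand: Fixed stand. Origin: centre of the underside on the table, z up. Base plate 110 x 120 x 10 mm; round post 20 mm thick, 305 mm high at x +45, y +45 mm with a cross arm at z 290 mm to y 0. From it a 10 mm round hook points to the -x side (roughly to the robot), all at y 0: centre line from x +42, z 290 mm down to the seat at x -10, z 270 mm, then up to the free end at x -45, z 295 mm.
- hook_seat (a point): lowest point of the hook's centre line, where the eye settles; axes as the hook stand's. The hanging eye's centre is about 9 mm below it. The hook's free end is 35 mm out along -x and 25 mm higher: the eye must be moved along the hook's slope past that end to come off or go on.
- stick: Wooden stirring stick, 249 mm long, about 0.18 kg, hanging upright on the hook at the start, its nose about 35 mm above the table. Origin: the tip of the rounded nose (the lower end); z points along it up to the eye; x as the stand's x; it may swing a little. Round, 22 mm in diameter with a hemispherical nose up to z 68 mm, then a rubber grip to z 148, a 10 mm steel shank and a steel eye.
- stick_eye (a point): centre of the stick's eye, 226 mm from the nose tip: a ring of 8 mm bar, bore 30 mm, in the stick's y-z plane, so that the hook passes through it along the stick's x. While stirring, rings run freely along the wall if the nose goes round about 80 mm from the tub's centre; nearer in they can wedge and turn the stick in the fingers.
- stick_grip (a point): centre of the stick's black rubber grip, 108 mm from the nose tip; the grip is 80 mm long, flat-sided, 20 mm thick along the stick's y and 26 mm along x. Taken across y with the gripper tilted 45 degrees (fingers pointing down and along the stand's +x), the stick is carried upright and the gripper clears the hook and the tub.
- spray_can: bystander: grey spray can standing beyond the tub, 58 mm diameter, 150 mm high, origin at its underside; leave it alone
- hammer: bystander: hammer lying beyond the tub, about 250 mm long along its x, origin at its underside; leave it alone
- ring1: Coil ring wound in three turns from 7 mm aluminium rod: outer diameter 56 mm, bore 42 mm, 21 mm high, 0.05 kg. Origin: centre of its underside, z along its bore. At the start it sits on a mandrel post; lift it off upwards, gripping it across the outside.
- ring2: Coil ring wound in three turns from 7 mm aluminium rod: outer diameter 56 mm, bore 42 mm, 21 mm high, 0.05 kg. Origin: centre of its underside, z along its bore. At the start it sits on a mandrel post; lift it off upwards, gripping it across the outside. May be absent (None).
- ring3: Coil ring wound in three turns from 7 mm aluminium rod: outer diameter 56 mm, bore 42 mm, 21 mm high, 0.05 kg. Origin: centre of its underside, z along its bore. At the start it sits on a mandrel post; lift it off upwards, gripping it across the outside.
- ring4: Coil ring wound in three turns from 7 mm aluminium rod: outer diameter 56 mm, bore 42 mm, 21 mm high, 0.05 kg. Origin: centre of its underside, z along its bore. At the start it sits on a mandrel post; lift it off upwards, gripping it across the outside. May be absent (None).
- ring5: Coil ring wound in three turns from 7 mm aluminium rod: outer diameter 56 mm, bore 42 mm, 21 mm high, 0.05 kg. Origin: centre of its underside, z along its bore. At the start it lies loose and flat on the table beyond the mandrel stand (on its +x side). May be absent (None).
- ball1: White plastic-bonded deburring ball, 32 mm diameter, 0.03 kg; origin at its centre; loose in the tub.
- ball2: White plastic-bonded deburring ball, 32 mm diameter, 0.03 kg; origin at its centre; loose in the tub.
- ball3: White plastic-bonded deburring ball, 32 mm diameter, 0.03 kg; origin at its centre; loose in the tub.
- ball4: White plastic-bonded deburring ball, 32 mm diameter, 0.03 kg; origin at its centre; loose in the tub.
- ball5: White plastic-bonded deburring ball, 32 mm diameter, 0.03 kg; origin at its centre; loose in the tub.
- ball6: White plastic-bonded deburring ball, 32 mm diameter, 0.03 kg; origin at its centre; loose in the tub.
- ball7: White plastic-bonded deburring ball, 32 mm diameter, 0.03 kg; origin at its centre; loose in the tub.
- ball8: White plastic-bonded deburring ball, 32 mm diameter, 0.03 kg; origin at its centre; loose in the tub.
Mind the look-alikes: they are no part of the job. What is shaped like the ring3 but purple or yellow is not meant.

How it is judged:
By the outcome, as a careful person would: the job done as asked, in the order asked, and still so for the second after the job is handed in, with the robot touching nothing.
Of ring2, ring4, ring5 only 1 to 3 are there at a start; the rules pass over those that are not, and their reading is None.
At some moment in a run one of ring1, ring2, ring3, ring4, ring5 may be knocked a few centimetres aside while the robot is not near it.
It also fails if it takes over 210 s, if anything falls off the work surface, if the arm or the gripper's body presses on something with over 40 N, if the wrist force passes 120 N, or if a joint passes its speed limit or range.

## Working session

There is one attempt and no reset: what is moved stays moved. The work goes in short steps, Python scripts to look and compute and a shell command to move; the robot and the scene stay as the last step left them, time stands still between calls to the robot, and variables do not carry over. Pictures are saved under pics/ and viewed, at most 17 in all, crops included, and the job is handed in when it is done.

```bash
ls; mkdir -p pics
cat > h.py <<'E'
import numpy as np, cv2
from plant import bot
def cam(n):
    m=bot.camera_model(n); K=np.array(m["K"],float)
    if n=="wrist":
        s=bot.read_state(); T=np.eye(4); T[:3,:3]=s["tcp_rot"]; T[:3,3]=s["position"]
        W=T@np.array(m["tool_from_camera"]); return K,W[:3,:3],W[:3,3]
    R=cv2.Rodrigues(np.array(m["rvec"],float))[0]; t=np.array(m["tvec"],float).ravel()
    return K,R.T,-R.T@t
def ray(n,rc,c=None):
    K,R,o=c or cam(n); d=R@np.linalg.solve(K,[rc[1],rc[0],1.]); return o,d/np.linalg.norm(d)
def onz(n,rc,z,c=None):
    o,d=ray(n,rc,c); return o+d*(z-o[2])/d[2]
def proj(n,p,c=None):
    K,R,o=c or cam(n); q=K@(R.T@(np.array(p)-o)); return q[1]/q[2],q[0]/q[2]
def tri(rays):
    A=sum(np.eye(3)-np.outer(d,d) for o,d in rays); b=sum((np.eye(3)-np.outer(d,d))@o for o,d in rays); return np.linalg.solve(A,b)
E
cat > a.py <<'E'
from h import *
np.set_printoptions(precision=4,suppress=True)
s=bot.read_state();print(s["tcp_rot"],s["position"],s["t"])
for n in("scene","top"):
    cv2.imwrite(f"pics/{n}0.png",bot.capture(n))
    K,R,o=cam(n);print(n,o,R[:,2])
    for l in["tub","mandrels","hook_stand","hook_seat","stick","stick_eye","stick_grip","ring1"]:
        for r in bot.place_of(n,l)[:7]: 
            if r["score"]>.3: print(l,np.round(r["score"],2),np.round(r["location"]),onz(n,r["location"],0))
E
python3 a.py
```

```text
pics
[[-0.9571  0.2896 -0.0007]
 [ 0.2896  0.9571 -0.0019]
 [ 0.0001 -0.002  -1.    ]] [0.188  0.6215 0.2134] 0.0
scene [ 0.9988 -0.3165  0.7816] [-0.5498  0.3543 -0.7564]
tub 0.83 [227. 262.] [ 0.525  -0.0059  0.    ]
hook_stand 0.49 [148. 348.] [0.4033 0.4166 0.    ]
hook_stand 0.46 [224. 262.] [0.5165 0.0012 0.    ]
hook_seat 0.7 [107. 357.] [0.2396 0.6093 0.    ]
hook_seat 0.38 [290. 353.] [0.7987 0.0825 0.    ]
stick 0.73 [177. 336.] [0.4836 0.2957 0.    ]
stick 0.64 [268. 126.] [ 0.448 -0.363  0.   ]
stick_eye 0.64 [111. 354.] [0.2552 0.5832 0.    ]
stick_eye 0.52 [229. 242.] [ 0.5007 -0.0552  0.    ]
stick_grip 0.7 [149. 347.] [0.4043 0.4126 0.    ]
ring1 0.8 [286. 160.] [ 0.5421 -0.3079  0.    ]
ring1 0.74 [247. 166.] [ 0.4447 -0.2527 -0.    ]
ring1 0.73 [226. 263.] [ 0.5238 -0.0019 -0.    ]
ring1 0.66 [274. 205.] [ 0.5686 -0.2021  0.    ]
ring1 0.6 [107. 353.] [0.2345 0.595  0.    ]
ring1 0.53 [271. 123.] [ 0.4534 -0.3712 -0.    ]
ring1 0.47 [226. 139.] [ 0.3413 -0.2887  0.    ]
top [ 0.4205 -0.0484  1.1638] [ 0.1523  0.0108 -0.9883]
tub 0.77 [226. 248.] [ 0.5113 -0.0056  0.    ]
mandrels 0.81 [242. 348.] [ 0.4588 -0.3189  0.    ]
hook_stand 0.95 [225. 154.] [0.5131 0.2933 0.    ]
hook_seat 0.63 [220. 126.] [0.5276 0.3844 0.    ]
stick 0.75 [230. 150.] [0.4984 0.307  0.    ]
stick_eye 0.64 [219. 126.] [0.533  0.3841 0.    ]
stick_eye 0.5 [214. 344.] [ 0.5483 -0.311   0.    ]
stick_grip 0.59 [222. 145.] [0.521  0.3224 0.    ]
ring1 0.69 [215. 342.] [ 0.5457 -0.303   0.    ]
ring1 0.64 [209. 310.] [ 0.5641 -0.202   0.    ]
ring1 0.63 [248. 330.] [ 0.4422 -0.2609  0.    ]
ring1 0.46 [243. 367.] [ 0.4576 -0.3786  0.    ]
ring1 0.46 [280. 339.] [ 0.3437 -0.2875  0.    ]
```

```bash
python3 -c "
import cv2
for n in('scene','top'):
    a=cv2.imread(f'pics/{n}0.png');cv2.imwrite(f'pics/{n}0b.png',cv2.resize(a,(800,600),interpolation=cv2.INTER_CUBIC))
a=cv2.imread('pics/scene0.png')[200:330,80:250];b=cv2.imread('pics/top0.png')[190:300,290:400]
a=cv2.resize(a,(510,390),interpolation=cv2.INTER_CUBIC);b=cv2.resize(b,(290,290),interpolation=cv2.INTER_CUBIC)
b=cv2.copyMakeBorder(b,0,100,0,0,0);cv2.imwrite('pics/crop0.png',cv2.hconcat([a,b]))
"
```

```text
(no output)
```

View pics/scene0b.png

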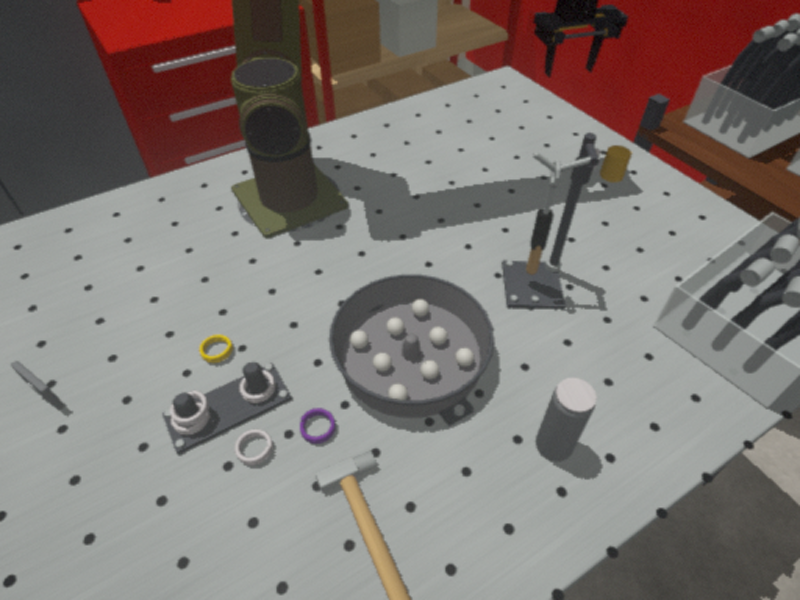

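View pics/top0b.png

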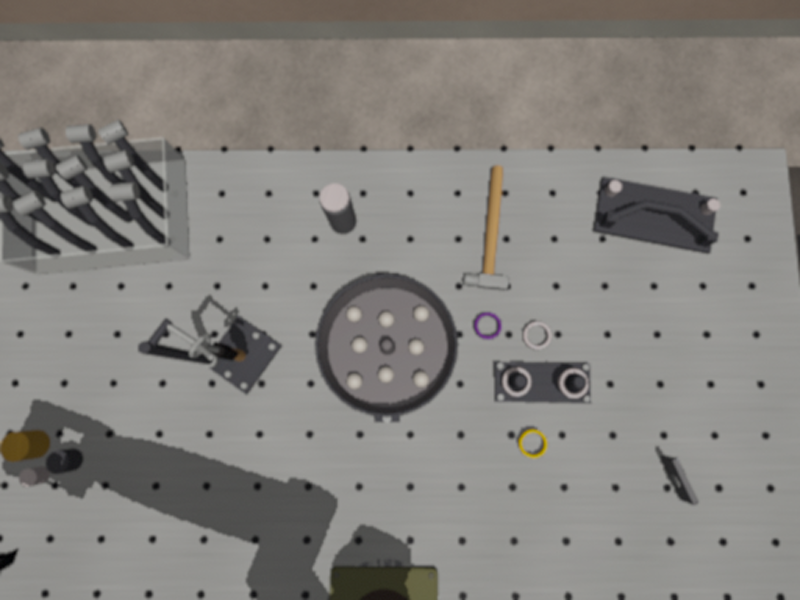

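View pics/crop0.png

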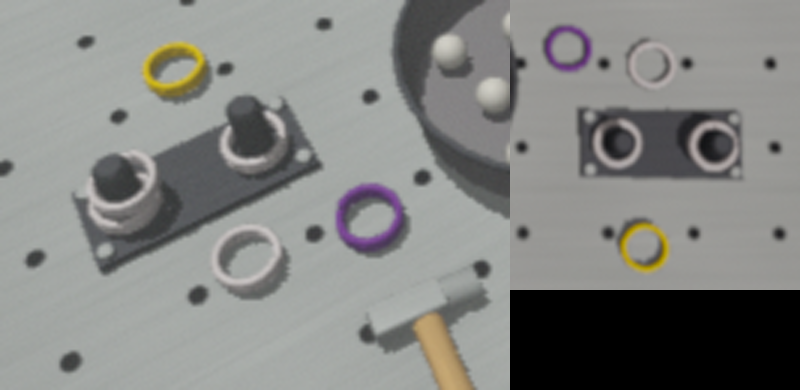

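Scene picture (raw pixels): silver loose ring (286,160), one silver ring on the +y post (247,166), and two silver rings stacked on the −y post (~262,120). Yellow (226,139) and purple (274,205) are the look-alikes, so I leave them. That makes four rings, and the crop confirms the colours.

Next I fit the stands' geometry.

```bash
cat > b.py <<'E'
from h import *
from scipy.optimize import least_squares
np.set_printoptions(precision=4,suppress=True)
L={}
for n in("scene","top"):
    bot.capture(n)
    for l in["hook_seat","stick","stick_eye","stick_grip","tub","mandrels"]:
        r=bot.place_of(n,l)
        if r: L[n,l]=r[0]["location"]
for l in["hook_seat","stick","stick_eye","stick_grip","tub","mandrels"]:
    print(l,tri([ray(n,L[n,l]) for n in("scene","top") if (n,l) in L]) if ("scene",l) in L and ("top",l) in L else None)
# hook stand plate corners, top picture 800-scale (col,row)
s=.64
for c in[(236,317),(281,346),(248,393),(206,362)]: print('hs',onz("top",(c[1]*s,c[0]*s),.01))
for c in[(494,361),(591,363),(590,403),(495,402)]: print('md',onz("top",(c[1]*s,c[0]*s),.01))
for c in[(516,379),(575,381)]: print('posttop',onz("top",(c[1]*s,c[0]*s),.075))
for c in[(256,368),(184,400)]: print('posttop sc',onz("scene",(c[1]*s,c[0]*s),.075))
t=cv2.imread('pics/top0.png')[185:260,80:190];u=cv2.imread('pics/scene0.png')[75:205,310:400]
t=cv2.resize(t,(440,300),interpolation=cv2.INTER_CUBIC);u=cv2.resize(u,(360,520),interpolation=cv2.INTER_CUBIC)
t=cv2.copyMakeBorder(t,0,220,0,0,0);cv2.imwrite('pics/crop1.png',cv2.hconcat([t,u]))
E
python3 b.py
```

```text
hook_seat None
stick [0.5012 0.2888 0.0265]
stick_eye [0.506  0.2814 0.2658]
stick_grip [0.5067 0.2737 0.1444]
tub [ 0.5191  0.0005 -0.0022]
mandrels [ 0.5309 -0.1862  0.1596]
hs [0.5823 0.3033 0.01  ]
hs [0.5233 0.2095 0.01  ]
hs [0.4294 0.2722 0.01  ]
hs [0.4908 0.3596 0.01  ]
md [ 0.4938 -0.2186  0.01  ]
md [ 0.4902 -0.4118  0.01  ]
md [ 0.4114 -0.4061  0.01  ]
md [ 0.4129 -0.2188  0.01  ]
posttop [ 0.456  -0.2495  0.075 ]
posttop [ 0.4525 -0.3598  0.075 ]
posttop sc [ 0.4638 -0.2509  0.075 ]
posttop sc [ 0.4609 -0.3638  0.075 ]
```

View pics/crop1.png

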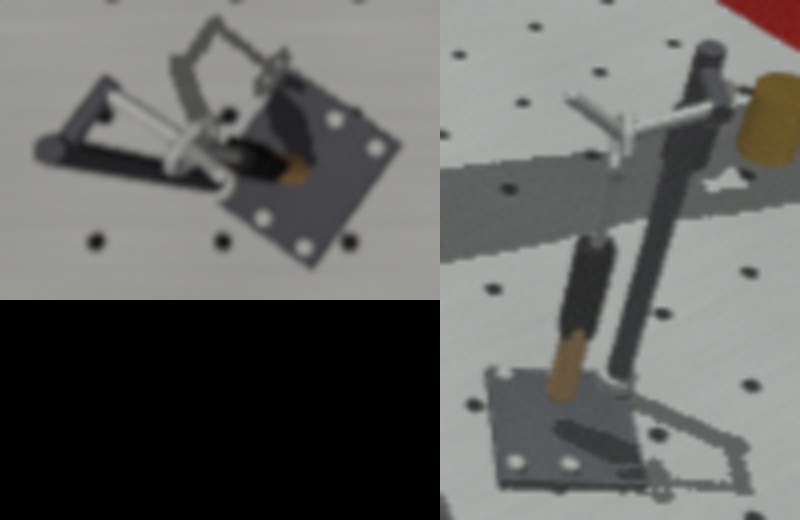

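```bash
cat > c.py <<'E'
from h import *
from scipy.optimize import least_squares
np.set_printoptions(precision=4,suppress=True)
T=lambda c,r:(185+r/4,80+c/4)
S=lambda c,r:(75+r/4,310+(c-440)/4)
P=[("top",T(400,145),(-.055,-.06,.01)),("top",T(312,268),(-.055,.06,.01))]
hook=[("top",T(50,150),(.045,.045,.305)),("scene",S(710,47),(.045,.045,.305)),("top",T(226,190),(-.045,0,.295)),("scene",S(570,97),(-.045,0,.295))]
hook+=[("scene",S(487,370),"c"),("scene",S(502,482),"c"),("scene",S(645,485),"c"),("top",T(400,145),"c"),("top",T(312,268),"c")]
C={n:cam(n) for n in("top","scene")}
def f(p):
    c,s=np.cos(p[2]),np.sin(p[2]); out=[]
    w=lambda m:(p[0]+c*m[0]-s*m[1],p[1]+s*m[0]+c*m[1],m[2])
    for n,px,m in hook:
        if m=="c":
            e=[np.array(proj(n,w((a,b,.01)),C[n]))-px for a in(-.055,.055) for b in(-.06,.06)]; e=min(e,key=lambda v:v@v)
        else: e=np.array(proj(n,w(m),C[n]))-px
        out+=list(e)
    return np.array(out)
for y0 in(30,55,80):
    r=least_squares(f,[.506,.286,np.radians(y0)],loss="soft_l1"); print(r.x,np.degrees(r.x[2]),r.cost); 
print(f(r.x).reshape(-1,2))
print(np.array(bot.camera_model("wrist")["tool_from_camera"]))
E
python3 c.py
python3 -m crank '{"offset":[[0,0,-0.3],[0,0,-0.6],[0,0,-0.9],[0,0,-0.9],[0,0,-0.9],[0,0,-0.9],[0,0,-0.9],[0,0,-0.9]],"turn":[[0,0,-0.05],[0,0,-0.1],[0,0,-0.147],[0,0,-0.147],[0,0,-0.147],[0,0,-0.147],[0,0,-0.147],[0,0,-0.147]],"hand":[1,1,1,1,1,1,1,1]}' 20
```

```text
[0.5095 0.2879 0.9802] 56.15936579568223 9.964238511694985
[0.5095 0.2879 0.9802] 56.15936545198924 9.964238511694951
[0.5095 0.2879 0.9802] 56.15936560355668 9.964238511695001
[[-1.2541 -0.362 ]
 [-0.4243 -0.8459]
 [-5.4502 -0.9105]
 [ 0.1462 -0.3249]
 [-1.1454 -1.6429]
 [-0.7389 -1.8324]
 [-0.6529 -0.1537]
 [-1.5206  0.1458]
 [-0.3722 -0.3715]]
[[ 0.0002 -0.9563 -0.2924  0.0833]
 [ 1.      0.0005 -0.0006 -0.0004]
 [ 0.0008 -0.2924  0.9563 -0.1691]
 [ 0.      0.      0.      1.    ]]
t: 2.27
position: [0.188, 0.6214, 0.3023]
tcp_rot: [[-1.0, 0.0, -0.001], [0.0, 1.0, -0.003], [0.001, -0.003, -1.0]]
contact_force: [-0.7, 0.8, -0.1]
opening: 0.0952
grip_force: 0.0
```

```bash
python3 -m crank '{"offset":[[-0.3,-1,0],[-0.3,-1,0],[-0.3,-1,0],[-0.3,-1,0],[-0.3,-1,0],[-0.3,-1,0],[-0.3,-1,0],[-0.3,-1,0]],"turn":[[0,0,0],[0,0,0],[0,0,0],[0,0,0],[0,0,0],[0,0,0],[0,0,0],[0,0,0]],"hand":[1,1,1,1,1,1,1,1]}' >/dev/null
python3 -m crank '{"offset":[[-0.3,-1,0],[-0.3,-1,0],[-0.3,-1,0],[-0.3,-1,0],[-0.3,-1,0],[-0.3,-1,0],[-0.3,-1,0],[-0.3,-1,0]],"turn":[[0,0,0],[0,0,0],[0,0,0],[0,0,0],[0,0,0],[0,0,0],[0,0,0],[0,0,0]],"hand":[1,1,1,1,1,1,1,1]}' >/dev/null
python3 -m crank '{"offset":[[-0.3,-1,0],[-0.3,-1,0],[-0.3,-1,0],[-0.3,-1,0],[-0.3,-1,0],[-0.3,-1,0],[-0.3,-1,0],[-0.3,-1,0]],"turn":[[0,0,0],[0,0,0],[0,0,0],[0,0,0],[0,0,0],[0,0,0],[0,0,0],[0,0,0]],"hand":[1,1,1,1,1,1,1,1]}' >/dev/null
python3 -m crank '{"offset":[[-0.3,-1,0],[-0.3,-1,0],[-0.3,-1,0],[-0.3,-1,0],[-0.3,-1,0],[-0.3,-1,0],[-0.3,-1,0],[-0.3,-1,0]],"turn":[[0,0,0],[0,0,0],[0,0,0],[0,0,0],[0,0,0],[0,0,0],[0,0,0],[0,0,0]],"hand":[1,1,1,1,1,1,1,1]}' 
python3 -m crank '{"offset":[[-0.3,-1,0],[-0.3,-1,0],[-0.3,-1,0],[-0.3,-1,0],[-0.3,-1,0],[-0.3,-1,0],[-0.3,-1,0],[-0.3,-1,0]],"turn":[[0,0,0],[0,0,0],[0,0,0],[0,0,0],[0,0,0],[0,0,0],[0,0,0],[0,0,0]],"hand":[1,1,1,1,1,1,1,1]}' >/dev/null
python3 -m crank '{"offset":[[-0.3,-1,0],[-0.3,-1,0],[-0.3,-1,0],[-0.3,-1,0],[-0.3,-1,0],[-0.3,-1,0],[-0.3,-1,0],[-0.3,-1,0]],"turn":[[0,0,0],[0,0,0],[0,0,0],[0,0,0],[0,0,0],[0,0,0],[0,0,0],[0,0,0]],"hand":[1,1,1,1,1,1,1,1]}' >/dev/null
python3 -m crank '{"offset":[[-0.3,-1,0],[-0.3,-1,0],[-0.3,-1,0],[-0.3,-1,0],[-0.3,-1,0],[-0.3,-1,0],[-0.3,-1,0],[-0.3,-1,0]],"turn":[[0,0,0],[0,0,0],[0,0,0],[0,0,0],[0,0,0],[0,0,0],[0,0,0],[0,0,0]],"hand":[1,1,1,1,1,1,1,1]}' >/dev/null
python3 -m crank '{"offset":[[-0.3,-1,0],[-0.3,-1,0],[-0.3,-1,0],[-0.3,-1,0],[-0.3,-1,0],[-0.3,-1,0],[-0.3,-1,0],[-0.3,-1,0]],"turn":[[0,0,0],[0,0,0],[0,0,0],[0,0,0],[0,0,0],[0,0,0],[0,0,0],[0,0,0]],"hand":[1,1,1,1,1,1,1,1]}' >/dev/null
python3 -m crank '{"offset":[[-0.25,-1,0],[-0.25,-1,0],[-0.25,-1,0],[-0.25,-1,0],[-0.25,-1,0],[-0.25,-1,0],[-0.25,-1,0],[-0.25,-1,0]],"turn":[[0,0,0],[0,0,0],[0,0,0],[0,0,0],[0,0,0],[0,0,0],[0,0,0],[0,0,0]],"hand":[1,1,1,1,1,1,1,1]}'
cat > w.py <<'E'
from h import *
import sys
np.set_printoptions(precision=4,suppress=True)
c=cam("wrist"); cv2.imwrite(f"pics/{sys.argv[1]}.png",cv2.resize(bot.capture("wrist"),(768,576)))
for l in["mandrels","ring1"]:
    for r in bot.place_of("wrist",l)[:8]:
        if r["score"]>.3: print(l,np.round(r["score"],2),np.round(r["location"]),[onz("wrist",r["location"],z,c)[:2] for z in(0,.01,.031)])
for y in(-.259,-.369): print(proj("wrist",(.455,y,.075),c))
E
python3 w.py w0
```

```text
t: 4.93
position: [0.308, 0.223, 0.3045]
tcp_rot: [[-1.0, -0.002, -0.001], [-0.002, 1.0, -0.0], [0.001, -0.0, -1.0]]
contact_force: [0.1, -0.1, 0.3]
opening: 0.0945
grip_force: 0.0
t: 8.27
position: [0.4534, -0.2767, 0.305]
tcp_rot: [[-1.0, -0.002, 0.001], [-0.002, 1.0, -0.0], [-0.001, -0.0, -1.0]]
contact_force: [0.8, -0.2, 0.3]
opening: 0.0951
grip_force: 0.0
mandrels 0.56 [152. 232.] [array([ 0.453 , -0.3141]), array([ 0.4513, -0.3133]), array([ 0.4476, -0.3116])]
ring1 0.97 [148. 196.] [array([ 0.4474, -0.3697]), array([ 0.4457, -0.3678]), array([ 0.4423, -0.3637])]
ring1 0.8 [153. 266.] [array([ 0.4544, -0.261 ]), array([ 0.4526, -0.2613]), array([ 0.4488, -0.2621])]
ring1 0.72 [ 74. 248.] [array([ 0.3387, -0.2892]), array([ 0.3394, -0.289 ]), array([ 0.3408, -0.2884])]
ring1 0.67 [207. 238.] [array([ 0.5443, -0.3062]), array([ 0.5406, -0.3056]), array([ 0.5329, -0.3043])]
ring1 0.58 [220. 299.] [array([ 0.568 , -0.2052]), array([ 0.5638, -0.2068]), array([ 0.5551, -0.2099])]
ring1 0.56 [152. 195.] [array([ 0.4527, -0.3724]), array([ 0.451 , -0.3704]), array([ 0.4473, -0.3661])]
ring1 0.31 [165. 439.] [array([0.4733, 0.012 ]), array([0.4712, 0.0059]), array([ 0.4666, -0.0069])]
(np.float64(163.16222697850478), np.float64(269.3939977668744))
(np.float64(162.9864475433676), np.float64(186.52748645955674))
```

View pics/w0.png

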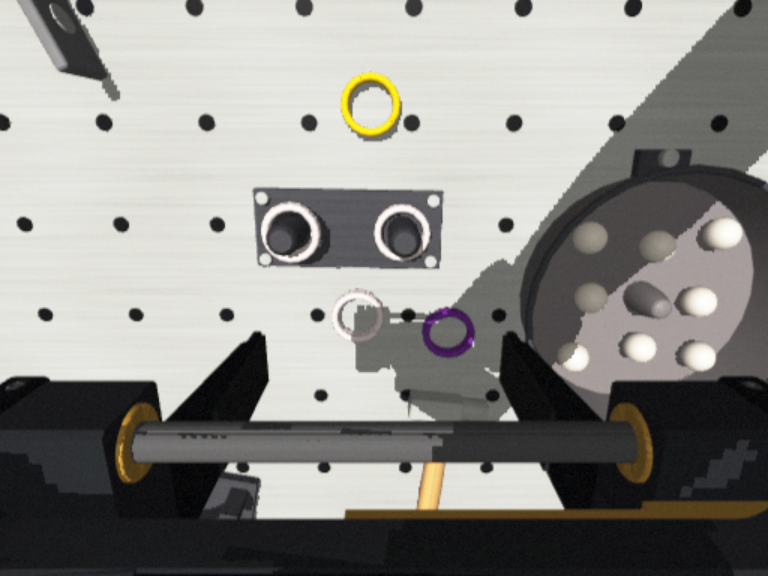

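```bash
python3 -m crank '{"offset":[[0,0.17,0.3],[0,0.17,0.6],[0,0.17,1],[0,0.17,1],[0,0.17,1],[0,0.17,1],[0,0.17,1],[0,0.17,1]],"turn":[[0,0,0],[0,0,0],[0,0,0],[0,0,0],[0,0,0],[0,0,0],[0,0,0],[0,0,0]],"hand":[1,1,1,1,1,1,1,1]}' >/dev/null
python3 -m crank '{"offset":[[0,0,0.2],[0,0,0.4],[0,0,0.6],[0,0,0.8],[0,0,1],[0,0,1],[0,0,1],[0,0,1]],"turn":[[0,0,0],[0,0,0],[0,0,0],[0,0,0],[0,0,0],[0,0,0],[0,0,0],[0,0,0]],"hand":[1,1,1,1,1,1,1,1]}'
python3 -m crank '{"offset":[[0,0,0.2],[0,0,0.4],[0,0,0.6],[0,0,0.8],[0,0,0.9],[0,0,0.9],[0,0,0.9],[0,0,0.9]],"turn":[[0,0,0],[0,0,0],[0,0,0],[0,0,0],[0,0,0],[0,0,0],[0,0,0],[0,0,0]],"hand":[1,1,1,1,1,1,1,1]}'
python3 -m crank '{"offset":[[0,0,0],[0,0,0],[0,0,0],[0,0,0],[0,0,0],[0,0,0],[0,0,0],[0,0,0]],"turn":[[0,0,0],[0,0,0],[0,0,0],[0,0,0],[0,0,0],[0,0,0],[0,0,0],[0,0,0]],"hand":[0.5,0.5,0.5,0.5,0.5,0.5,0.5,0.5]}' 15
python3 -m crank '{"offset":[[0,0,0],[0,0,0],[0,0,0],[0,0,0],[0,0,0],[0,0,0],[0,0,0],[0,0,0]],"turn":[[0,0,0],[0,0,0],[0,0,0],[0,0,0],[0,0,0],[0,0,0],[0,0,0],[0,0,0]],"hand":[0.5,0.5,0.5,0.5,0.5,0.5,0.5,0.5]}' 15
```

```text
t: 9.75
position: [0.4546, -0.2617, 0.1069]
tcp_rot: [[-1.0, -0.0, 0.003], [-0.0, 1.0, -0.002], [-0.003, -0.002, -1.0]]
contact_force: [-0.4, 0.1, -0.6]
opening: 0.0953
grip_force: 0.0
t: 10.42
position: [0.4548, -0.2618, 0.0167]
tcp_rot: [[-1.0, -0.0, 0.003], [-0.0, 1.0, -0.002], [-0.003, -0.002, -1.0]]
contact_force: [0.0, 0.1, 1.2]
opening: 0.0955
grip_force: 0.0
t: 11.08
position: [0.4534, -0.2608, 0.0147]
tcp_rot: [[-1.0, -0.0, -0.0], [-0.0, 1.0, 0.0], [0.0, 0.0, -1.0]]
contact_force: [-0.0, -0.4, -0.0]
opening: 0.0544
grip_force: 15.0
t: 11.75
position: [0.4534, -0.2608, 0.0147]
tcp_rot: [[-1.0, -0.0, -0.0], [-0.0, 1.0, 0.0], [0.0, 0.0, -1.0]]
contact_force: [-0.5, 0.3, 0.4]
opening: 0.0543
grip_force: 15.0
```

```bash
python3 -m crank '{"offset":[[0,0,-0.15],[0,0,-0.3],[0,0,-0.45],[0,0,-0.6],[0,0,-0.8],[0,0,-1],[0,0,-1],[0,0,-1]],"turn":[[0,0,0],[0,0,0],[0,0,0],[0,0,0],[0,0,0],[0,0,0],[0,0,0],[0,0,0]],"hand":[0.5,0.5,0.5,0.5,0.5,0.5,0.5,0.5]}' 20
python3 -m crank '{"offset":[[0,0.1,-0.1],[0,0.2,-0.1],[0,0.35,-0.1],[0,0.5,-0.1],[0,0.65,-0.1],[0,0.8,-0.1],[0,0.9,-0.1],[0,1,-0.1]],"turn":[[0,0,0],[0,0,0],[0,0,0],[0,0,0],[0,0,0],[0,0,0],[0,0,0],[0,0,0]],"hand":[0.5,0.5,0.5,0.5,0.5,0.5,0.5,0.5]}' >/dev/null
python3 -m crank '{"offset":[[-0.16,0.1,0],[-0.16,0.2,0],[-0.16,0.35,0],[-0.16,0.5,0],[-0.16,0.65,0],[-0.16,0.8,0],[-0.16,0.9,0],[-0.16,1,0]],"turn":[[0,0,0],[0,0,0],[0,0,0],[0,0,0],[0,0,0],[0,0,0],[0,0,0],[0,0,0]],"hand":[0.5,0.5,0.5,0.5,0.5,0.5,0.5,0.5]}'
python3 - <<'E'
from h import *
c=cam("wrist"); cv2.imwrite("pics/w1.png",cv2.resize(bot.capture("wrist"),(768,576)))
for l in["tub","ring1"]:
    for r in bot.place_of("wrist",l)[:4]: print(l,r["score"],r["location"],onz("wrist",r["location"],0,c),onz("wrist",r["location"],.115,c))
print(proj("wrist",(.519,0,.055),c))
E
```

```text
t: 12.42
position: [0.4541, -0.2614, 0.1156]
tcp_rot: [[-1.0, -0.0, 0.002], [-0.0, 1.0, -0.002], [-0.002, -0.002, -1.0]]
contact_force: [-0.1, 0.4, -0.4]
opening: 0.0545
grip_force: 20.0
t: 13.75
position: [0.4689, -0.0598, 0.1244]
tcp_rot: [[-1.0, -0.001, -0.001], [-0.001, 1.0, -0.0], [0.001, -0.0, -1.0]]
contact_force: [0.1, -0.5, -0.8]
opening: 0.054
grip_force: 20.0
tub 0.74 [236.4, 306.1] [ 0.52618979 -0.00714922  0.        ] [ 0.47115436 -0.02786888  0.115     ]
ring1 0.93 [252.4, 29.3] [ 0.54536909 -0.30220091  0.        ] [ 0.48282079 -0.20734375  0.115     ]
(np.float64(256.4425344850716), np.float64(324.5907279606768))
```

View pics/w1.png

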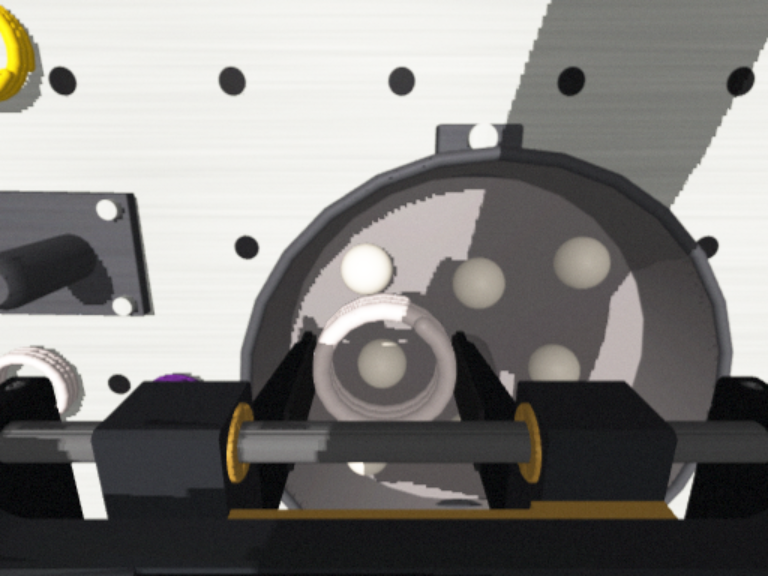

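```bash
python3 -m crank '{"offset":[[0,0,0.1],[0,0,0.25],[0,0,0.4],[0,0,0.55],[0,0,0.7],[0,0,0.75],[0,0,0.75],[0,0,0.75]],"turn":[[0,0,0],[0,0,0],[0,0,0],[0,0,0],[0,0,0],[0,0,0],[0,0,0],[0,0,0]],"hand":[0.5,0.5,0.5,0.5,0.5,0.5,0.5,0.5]}'
python3 -m crank '{"offset":[[0,0,0],[0,0,0],[0,0,0],[0,0,0],[0,0,-0.3],[0,0,-0.6],[0,0,-0.9],[0,0,-0.9]],"turn":[[0,0,0],[0,0,0],[0,0,0],[0,0,0],[0,0,0],[0,0,0],[0,0,0],[0,0,0]],"hand":[0.75,0.75,0.75,0.75,0.75,0.75,0.75,0.75]}'
python3 - <<'E'
from h import *
from scipy.optimize import least_squares
c=cam("wrist"); im=bot.capture("wrist"); cv2.imwrite("pics/w2.png",cv2.resize(im,(768,576)))
# w1-picture tub points at pose (0.4689,-0.0598,0.1244)
m=bot.camera_model("wrist");K=np.array(m["K"]);T=np.array(m["tool_from_camera"]);W=np.eye(4);W[:3,:3]=np.diag([-1,1,-1.]);W[:3,3]=[.4689,-.0598,.1244];W=W@T
c=(K,W[:3,:3],W[:3,3])
for p in[(360,242),(300,262),(200,350),(152,480),(200,640),(300,720),(360,733)]:
    q=onz("w",(p[0]/1.5,p[1]/1.5),.065,c);print(p,q)
Q=np.array([onz("w",(p[0]/1.5,p[1]/1.5),.065,c)[:2] for p in[(360,242),(300,258),(200,350),(148,490),(240,705),(300,722),(360,733)]])
print(least_squares(lambda v:np.hypot(*(Q-v).T)-.136,[.52,0]))
E
```

```text
t: 14.57
position: [0.4693, -0.0612, 0.0495]
tcp_rot: [[-1.0, 0.0, -0.001], [0.0, 1.0, 0.0], [0.001, 0.0, -1.0]]
contact_force: [0.3, 0.5, 0.0]
opening: 0.0544
grip_force: 20.0
t: 15.23
position: [0.4736, -0.0618, 0.1471]
tcp_rot: [[-1.0, -0.0, 0.012], [-0.0, 1.0, -0.003], [-0.012, -0.003, -1.0]]
contact_force: [1.2, -0.8, 1.7]
opening: 0.0712
grip_force: 0.0
(360, 242) [ 0.49843302 -0.13761354  0.065     ]
(300, 262) [ 0.46371848 -0.12398676  0.065     ]
(200, 350) [ 0.41168467 -0.07664414  0.065     ]
(152, 480) [ 0.38896148 -0.01404686  0.065     ]
(200, 640) [0.41163377 0.06607553 0.065     ]
(300, 720) [0.46358436 0.11654849 0.065     ]
(360, 733) [0.49824717 0.1310805  0.065     ]
     message: `gtol` termination condition is satisfied.
     success: True
      status: 1
         fun: [ 1.167e-03  9.354e-04 -2.309e-03  8.418e-05  3.089e-03
               -1.833e-03  3.309e-05]
           x: [ 5.230e-01 -2.673e-03]
        cost: 1.0239801930008003e-05
         jac: [[ 1.794e-01  9.838e-01]
               [ 4.332e-01  9.013e-01]
               ...
               [ 4.432e-01 -8.964e-01]
               [ 1.823e-01 -9.832e-01]]
        grad: [ 3.844e-09  2.501e-09]
  optimality: 3.844238106879075e-09
 active_mask: [ 0.000e+00  0.000e+00]
        nfev: 4
        njev: 4
```

View pics/w2.png

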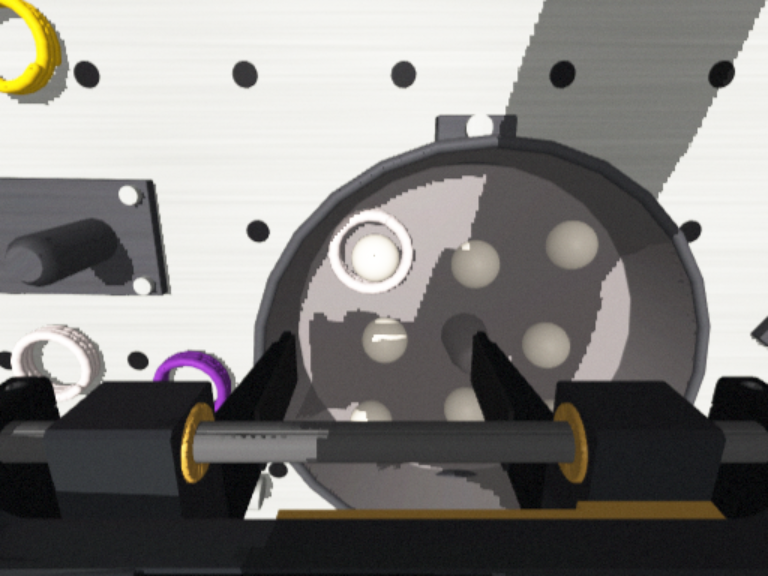

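```bash
python3 -m crank '{"offset":[[-0.3,-0.4,0],[-0.6,-0.8,0],[-0.75,-1,0],[-0.75,-1,0],[-0.75,-1,0],[-0.75,-1,0],[-0.75,-1,0],[-0.75,-1,0]],"turn":[[0,0,0],[0,0,0],[0,0,0],[0,0,0],[0,0,0],[0,0,0],[0,0,0],[0,0,0]],"hand":[0.85,0.85,0.85,0.85,0.85,0.85,0.85,0.85]}' >/dev/null
python3 -m crank '{"offset":[[0,-0.4,0],[0,-0.8,0],[0,-1,0],[0,-1,0],[0,-1,0],[0,-1,0],[0,-1,0],[0,-1,0]],"turn":[[0,0,0],[0,0,0],[0,0,0],[0,0,0],[0,0,0],[0,0,0],[0,0,0],[0,0,0]],"hand":[0.85,0.85,0.85,0.85,0.85,0.85,0.85,0.85]}'
python3 - <<'E'
from h import *
c=cam("wrist");bot.capture("wrist")
for r in bot.place_of("wrist","ring1")[:6]: print(r["score"],r["location"],onz("wrist",r["location"],0,c),onz("wrist",r["location"],.031,c))
E
```

```text
t: 16.62
position: [0.5445, -0.2594, 0.1397]
tcp_rot: [[-1.0, -0.002, 0.0], [-0.002, 1.0, 0.0], [-0.0, 0.0, -1.0]]
contact_force: [0.5, 0.5, -0.4]
opening: 0.0809
grip_force: 0.0
0.93 [201.3, 307.3] [ 0.56804433 -0.20469608  0.        ] [ 0.55731176 -0.2102292   0.031     ]
0.85 [181.2, 216.1] [ 0.54604974 -0.30116797  0.        ] [ 0.5375249  -0.29701766  0.031     ]
0.73 [96.0, 453.6] [ 0.46040114 -0.06925367  0.        ] [ 0.46047333 -0.08838191  0.031     ]
```

```bash
python3 -m crank '{"offset":[[0,-0.2,0],[0,-0.44,0],[0,-0.44,0.2],[0,-0.44,0.4],[0,-0.44,0.6],[0,-0.44,0.75],[0,-0.44,0.75],[0,-0.44,0.75]],"turn":[[0,0,0],[0,0,0],[0,0,0],[0,0,0],[0,0,0],[0,0,0],[0,0,0],[0,0,0]],"hand":[0.85,0.85,0.85,0.85,0.85,0.85,0.85,0.85]}' 
python3 -m crank '{"offset":[[0,0,0.2],[0,0,0.4],[0,0,0.58],[0,0,0.58],[0,0,0.58],[0,0,0.58],[0,0,0.58],[0,0,0.58]],"turn":[[0,0,0],[0,0,0],[0,0,0],[0,0,0],[0,0,0],[0,0,0],[0,0,0],[0,0,0]],"hand":[0.85,0.85,0.85,0.85,0.85,0.85,0.85,0.85]}'
python3 -m crank '{"offset":[[0,0,0],[0,0,0],[0,0,0],[0,0,0],[0,0,0],[0,0,0],[0,0,0],[0,0,0]],"turn":[[0,0,0],[0,0,0],[0,0,0],[0,0,0],[0,0,0],[0,0,0],[0,0,0],[0,0,0]],"hand":[0.5,0.5,0.5,0.5,0.5,0.5,0.5,0.5]}' 20
python3 -m crank '{"offset":[[0,0,-0.1],[0,0,-0.25],[0,0,-0.4],[0,0,-0.55],[0,0,-0.7],[0,0,-0.85],[0,0,-1],[0,0,-1]],"turn":[[0,0,0],[0,0,0],[0,0,0],[0,0,0],[0,0,0],[0,0,0],[0,0,0],[0,0,0]],"hand":[0.5,0.5,0.5,0.5,0.5,0.5,0.5,0.5]}'
```

```text
t: 17.38
position: [0.5439, -0.304, 0.0638]
tcp_rot: [[-1.0, -0.001, -0.002], [-0.001, 1.0, 0.001], [0.002, 0.001, -1.0]]
contact_force: [-0.1, 0.1, 0.1]
opening: 0.0807
grip_force: 0.0
t: 18.05
position: [0.5457, -0.3056, 0.0087]
tcp_rot: [[-1.0, -0.0, 0.003], [-0.0, 1.0, -0.002], [-0.003, -0.002, -1.0]]
contact_force: [-0.3, -0.1, 0.5]
opening: 0.0809
grip_force: 0.0
t: 18.72
position: [0.5444, -0.3048, 0.0067]
tcp_rot: [[-1.0, -0.0, -0.0], [-0.0, 1.0, 0.0], [0.0, 0.0, -1.0]]
contact_force: [-0.5, 0.3, 1.4]
opening: 0.0554
grip_force: 20.0
t: 19.38
position: [0.5465, -0.3062, 0.1112]
tcp_rot: [[-1.0, -0.0, 0.006], [-0.0, 1.0, -0.004], [-0.006, -0.004, -1.0]]
contact_force: [0.6, 0.3, 0.7]
opening: 0.0552
grip_force: 20.0
```

```bash
python3 -m crank '{"offset":[[0,0.1,-0.15],[0,0.2,-0.15],[0,0.35,-0.15],[0,0.5,-0.15],[0,0.65,-0.15],[0,0.8,-0.15],[0,0.9,-0.15],[0,1,-0.15]],"turn":[[0,0,0],[0,0,0],[0,0,0],[0,0,0],[0,0,0],[0,0,0],[0,0,0],[0,0,0]],"hand":[0.5,0.5,0.5,0.5,0.5,0.5,0.5,0.5]}' >/dev/null
python3 -m crank '{"offset":[[-0.1,0.1,0],[-0.2,0.2,0],[-0.28,0.35,0],[-0.28,0.5,0],[-0.28,0.65,0],[-0.28,0.8,0],[-0.28,0.9,0],[-0.28,1,0]],"turn":[[0,0,0],[0,0,0],[0,0,0],[0,0,0],[0,0,0],[0,0,0],[0,0,0],[0,0,0]],"hand":[0.5,0.5,0.5,0.5,0.5,0.5,0.5,0.5]}' >/dev/null
python3 -m crank '{"offset":[[0,0.15,0],[0,0.3,0],[0,0.45,0],[0,0.5,0],[0,0.5,0.2],[0,0.5,0.4],[0,0.5,0.6],[0,0.5,0.7]],"turn":[[0,0,0],[0,0,0],[0,0,0],[0,0,0],[0,0,0],[0,0,0],[0,0,0],[0,0,0]],"hand":[0.5,0.5,0.5,0.5,0.5,0.5,0.5,0.5]}'
python3 -m crank '{"offset":[[0,0,0],[0,0,0],[0,0,0],[0,0,0],[0,0,-0.3],[0,0,-0.6],[0,0,-0.9],[0,0,-0.9]],"turn":[[0,0,0],[0,0,0],[0,0,0],[0,0,0],[0,0,0],[0,0,0],[0,0,0],[0,0,0]],"hand":[0.75,0.75,0.75,0.75,0.75,0.75,0.75,0.75]}'
python3 -m crank '{"offset":[[0.3,-0.4,0],[0.6,-0.8,0],[0.7,-1,0],[0.7,-1,0],[0.7,-1,0],[0.7,-1,0],[0.7,-1,0],[0.7,-1,0]],"turn":[[0,0,0],[0,0,0],[0,0,0],[0,0,0],[0,0,0],[0,0,0],[0,0,0],[0,0,0]],"hand":[0.75,0.75,0.75,0.75,0.75,0.75,0.75,1]}' >/dev/null
python3 -m crank '{"offset":[[0.2,-0.4,0],[0.47,-0.8,0],[0.47,-1,0],[0.47,-1,0],[0.47,-1,0],[0.47,-1,0],[0.47,-1,0],[0.47,-1,0]],"turn":[[0,0,0],[0,0,0],[0,0,0],[0,0,0],[0,0,0],[0,0,0],[0,0,0],[0,0,0]],"hand":[1,1,1,1,1,1,1,1]}'
python3 - <<'E'
from h import *
c=cam("wrist");cv2.imwrite("pics/w3.png",cv2.resize(bot.capture("wrist"),(768,576)))
for r in bot.place_of("wrist","ring1")[:6]: print(r["score"],r["location"],onz("wrist",r["location"],0,c),onz("wrist",r["location"],.031,c))
E
```

```text
t: 21.38
position: [0.5707, -0.0546, 0.0491]
tcp_rot: [[-1.0, -0.0, -0.003], [-0.0, 1.0, 0.0], [0.003, 0.0, -1.0]]
contact_force: [-0.6, 0.2, -0.3]
opening: 0.0554
grip_force: 20.0
t: 22.05
position: [0.5773, -0.0558, 0.1509]
tcp_rot: [[-1.0, -0.0, 0.014], [-0.0, 1.0, -0.003], [-0.014, -0.003, -1.0]]
contact_force: [1.2, -0.4, 0.1]
opening: 0.0712
grip_force: 0.0
t: 23.38
position: [0.456, -0.2536, 0.1415]
tcp_rot: [[-1.0, -0.002, -0.0], [-0.002, 1.0, 0.0], [0.0, 0.0, -1.0]]
contact_force: [-0.8, 0.1, 0.0]
opening: 0.0956
grip_force: 0.0
0.81 [272.3, 299.0] [ 0.56691066 -0.2035928   0.        ] [ 0.54752632 -0.20862751  0.031     ]
0.64 [177.8, 140.5] [ 0.45456174 -0.37464975  0.        ] [ 0.44638859 -0.36261485  0.031     ]
0.57 [183.0, 128.7] [ 4.60255506e-01 -3.87691185e-01 -5.55111512e-17] [ 0.45151418 -0.37435489  0.031     ]
0.55 [246.3, 439.3] [ 0.533203   -0.04746445  0.        ] [ 0.51718231 -0.06807907  0.031     ]
```

View pics/w3.png

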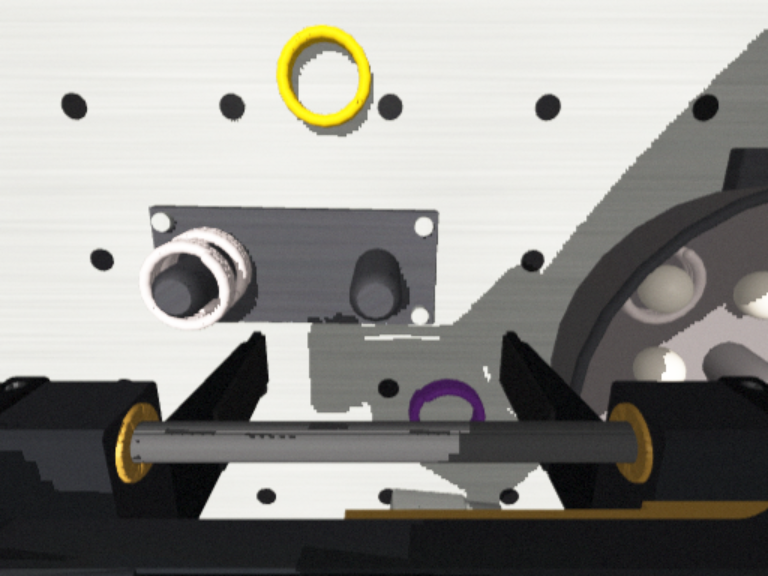

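Run:
```python
from h import *
c=cam("wrist")
print("upper",onz("w",(284/1.5,190/1.5),.05,c),"lower",onz("w",(272/1.5,208/1.5),.03,c),"post",onz("w",(295/1.5,173/1.5),.075,c),onz("w",(298/1.5,375/1.5),.075,c))
```

```text
upper [ 0.45186492 -0.36899832  0.05      ] lower [ 0.44997745 -0.36543116  0.03      ] post [ 0.4504896  -0.36793376  0.075     ] [ 0.45194194 -0.25879874  0.075     ]
```

```bash
python3 -m crank '{"offset":[[0,-0.4,0],[0,-0.8,0],[0,-1,0],[0,-1,0],[0,-1,0],[0,-1,0],[0,-1,0],[0,-1,0]],"turn":[[0,0,0],[0,0,0],[0,0,0],[0,0,0],[0,0,0],[0,0,0],[0,0,0],[0,0,0]],"hand":[1,1,1,1,1,1,1,1]}' 
python3 -m crank '{"offset":[[0.03,-0.13,0],[0.03,-0.13,0],[0.03,-0.13,0.2],[0.03,-0.13,0.4],[0.03,-0.13,0.6],[0.03,-0.13,0.6],[0.03,-0.13,0.6],[0.03,-0.13,0.6]],"turn":[[0,0,0],[0,0,0],[0,0,0],[0,0,0],[0,0,0],[0,0,0],[0,0,0],[0,0,0]],"hand":[1,1,1,1,1,1,1,1]}'
```

```text
t: 24.15
position: [0.4556, -0.3536, 0.1416]
tcp_rot: [[-1.0, -0.002, -0.0], [-0.002, 1.0, 0.0], [0.0, 0.0, -1.0]]
contact_force: [0.1, -0.2, -0.4]
opening: 0.0949
grip_force: 0.0
t: 24.82
position: [0.4529, -0.3684, 0.0828]
tcp_rot: [[-1.0, -0.0, 0.001], [-0.0, 1.0, -0.001], [-0.001, -0.001, -1.0]]
contact_force: [0.4, -0.0, 0.5]
opening: 0.0949
grip_force: 0.0
```

```bash
python3 -m crank '{"offset":[[0,0,0.1],[0,0,0.2],[0,0,0.3],[0,0,0.4],[0,0,0.46],[0,0,0.46],[0,0,0.46],[0,0,0.46]],"turn":[[0,0,0],[0,0,0],[0,0,0],[0,0,0],[0,0,0],[0,0,0],[0,0,0],[0,0,0]],"hand":[1,1,1,1,1,1,1,1]}'
python3 -m crank '{"offset":[[0,0,0],[0,0,0],[0,0,0],[0,0,0],[0,0,0],[0,0,0],[0,0,0],[0,0,0]],"turn":[[0,0,0],[0,0,0],[0,0,0],[0,0,0],[0,0,0],[0,0,0],[0,0,0],[0,0,0]],"hand":[0.5,0.5,0.5,0.5,0.5,0.5,0.5,0.5]}' 20
python3 -m crank '{"offset":[[0,0,-0.1],[0,0,-0.25],[0,0,-0.4],[0,0,-0.55],[0,0,-0.7],[0,0,-0.85],[0,0,-0.9],[0,0,-0.9]],"turn":[[0,0,0],[0,0,0],[0,0,0],[0,0,0],[0,0,0],[0,0,0],[0,0,0],[0,0,0]],"hand":[0.5,0.5,0.5,0.5,0.5,0.5,0.5,0.5]}'
python3 - <<'E'
from h import *
cv2.imwrite("pics/w4.png",cv2.resize(bot.capture("wrist"),(768,576)))
E
```

```text
t: 25.48
position: [0.4526, -0.368, 0.0359]
tcp_rot: [[-1.0, -0.0, 0.0], [-0.0, 1.0, -0.0], [-0.0, -0.0, -1.0]]
contact_force: [0.4, -0.5, -0.1]
opening: 0.095
grip_force: 0.0
t: 26.15
position: [0.4525, -0.3679, 0.0358]
tcp_rot: [[-1.0, -0.0, 0.0], [-0.0, 1.0, -0.0], [-0.0, -0.0, -1.0]]
contact_force: [0.4, 1.4, 0.1]
opening: 0.0548
grip_force: 20.0
t: 26.82
position: [0.4534, -0.3687, 0.1281]
tcp_rot: [[-1.0, -0.0, 0.003], [-0.0, 1.0, -0.003], [-0.003, -0.003, -1.0]]
contact_force: [0.4, -0.2, -0.8]
opening: 0.0549
grip_force: 20.0
```

View pics/w4.png

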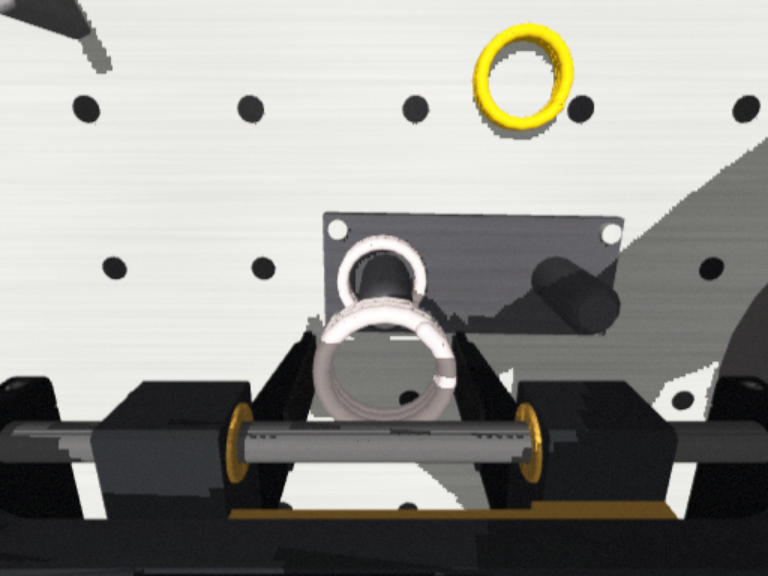

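```bash
python3 -m crank '{"offset":[[0,0.1,0],[0,0.2,0],[0,0.35,0],[0,0.5,0],[0,0.65,0],[0,0.8,0],[0,0.9,0],[0,1,0]],"turn":[[0,0,0],[0,0,0],[0,0,0],[0,0,0],[0,0,0],[0,0,0],[0,0,0],[0,0,0]],"hand":[0.5,0.5,0.5,0.5,0.5,0.5,0.5,0.5]}' >/dev/null
python3 -m crank '{"offset":[[0,0.12,0],[0,0.25,0],[0,0.37,0],[0,0.5,0],[0,0.65,0],[0,0.8,0],[0,0.9,0],[0,1,0]],"turn":[[0,0,0],[0,0,0],[0,0,0],[0,0,0],[0,0,0],[0,0,0],[0,0,0],[0,0,0]],"hand":[0.5,0.5,0.5,0.5,0.5,0.5,0.5,0.5]}' >/dev/null
python3 -m crank '{"offset":[[0,0.12,0],[0,0.25,0],[0,0.37,0],[0,0.5,0],[0,0.65,0],[0,0.8,0],[0,0.9,0],[0,1,0]],"turn":[[0,0,0],[0,0,0],[0,0,0],[0,0,0],[0,0,0],[0,0,0],[0,0,0],[0,0,0]],"hand":[0.5,0.5,0.5,0.5,0.5,0.5,0.5,0.5]}' >/dev/null
python3 -m crank '{"offset":[[-0.2,0.12,0],[-0.2,0.25,0],[-0.2,0.37,0],[-0.2,0.5,0],[-0.2,0.65,0],[-0.2,0.8,0],[-0.2,0.95,0],[-0.2,1.1,0]],"turn":[[0,0,0],[0,0,0],[0,0,0],[0,0,0],[0,0,0],[0,0,0],[0,0,0],[0,0,0]],"hand":[0.5,0.5,0.5,0.5,0.5,0.5,0.5,0.5]}'
python3 -m crank '{"offset":[[-0.2,0.12,0],[-0.2,0.25,0],[-0.2,0.37,0],[-0.2,0.5,0],[-0.2,0.65,0],[-0.2,0.8,0],[-0.2,0.95,0],[-0.2,1,0]],"turn":[[0,0,0],[0,0,0],[0,0,0],[0,0,0],[0,0,0],[0,0,0],[0,0,0],[0,0,0]],"hand":[0.5,0.5,0.5,0.5,0.5,0.5,0.5,0.5]}'
```

```text
t: 29.53
position: [0.4723, 0.0338, 0.1256]
tcp_rot: [[-1.0, -0.002, -0.0], [-0.002, 1.0, 0.0], [0.0, 0.0, -1.0]]
contact_force: [0.0, 0.1, -0.6]
opening: 0.0547
grip_force: 20.0out of range: a shift must lie within [-1, 1]
```

```bash
python3 -m crank '{"offset":[[0,0.1,0.1],[0,0.1,0.25],[0,0.1,0.4],[0,0.1,0.55],[0,0.1,0.7],[0,0.1,0.76],[0,0.1,0.76],[0,0.1,0.76]],"turn":[[0,0,0],[0,0,0],[0,0,0],[0,0,0],[0,0,0],[0,0,0],[0,0,0],[0,0,0]],"hand":[0.5,0.5,0.5,0.5,0.5,0.5,0.5,0.5]}'
python3 -m crank '{"offset":[[0,0,0],[0,0,0],[0,0,0],[0,0,0],[0,0,-0.3],[0,0,-0.6],[0,0,-0.9],[0,0,-0.9]],"turn":[[0,0,0],[0,0,0],[0,0,0],[0,0,0],[0,0,0],[0,0,0],[0,0,0],[0,0,0]],"hand":[0.75,0.75,0.75,0.75,0.75,0.75,0.75,0.75]}'
python3 -m crank '{"offset":[[0.2,-0.4,0],[0.2,-0.8,0],[0.2,-1,0],[0.2,-1,0],[0.2,-1,0],[0.2,-1,0],[0.2,-1,0],[0.2,-1,0]],"turn":[[0,0,0],[0,0,0],[0,0,0],[0,0,0],[0,0,0],[0,0,0],[0,0,0],[0,0,0]],"hand":[0.75,0.75,0.75,0.75,0.75,0.75,0.75,1]}' >/dev/null
python3 -m crank '{"offset":[[0,-0.4,0],[0,-0.8,0],[0,-1,0],[0,-1,0],[0,-1,0],[0,-1,0],[0,-1,0],[0,-1,0]],"turn":[[0,0,0],[0,0,0],[0,0,0],[0,0,0],[0,0,0],[0,0,0],[0,0,0],[0,0,0]],"hand":[1,1,1,1,1,1,1,1]}' >/dev/null
python3 -m crank '{"offset":[[0,-0.4,0],[0,-0.8,0],[0,-1,0],[0,-1,0],[0,-1,0],[0,-1,0],[0,-1,0],[0,-1,0]],"turn":[[0,0,0],[0,0,0],[0,0,0],[0,0,0],[0,0,0],[0,0,0],[0,0,0],[0,0,0]],"hand":[1,1,1,1,1,1,1,1]}' >/dev/null
python3 -m crank '{"offset":[[0,-0.4,0],[0,-0.8,0],[0,-1,0],[0,-1,0],[0,-1,0],[0,-1,0],[0,-1,0],[0,-1,0]],"turn":[[0,0,0],[0,0,0],[0,0,0],[0,0,0],[0,0,0],[0,0,0],[0,0,0],[0,0,0]],"hand":[1,1,1,1,1,1,1,1]}'
python3 - <<'E'
from h import *
c=cam("wrist");cv2.imwrite("pics/w5.png",cv2.resize(bot.capture("wrist"),(768,576)))
for r in bot.place_of("wrist","ring1")[:6]: print(r["score"],r["location"],onz("wrist",r["location"],0,c),onz("wrist",r["location"],.01,c))
E
```

```text
t: 30.2
position: [0.4722, 0.0421, 0.0494]
tcp_rot: [[-1.0, 0.0, -0.001], [0.0, 1.0, -0.0], [0.001, -0.0, -1.0]]
contact_force: [0.5, 0.2, -0.9]
opening: 0.0548
grip_force: 20.0
t: 30.87
position: [0.4767, 0.0421, 0.1472]
tcp_rot: [[-1.0, -0.0, 0.013], [-0.0, 1.0, -0.0], [-0.013, -0.0, -1.0]]
contact_force: [0.9, -0.2, -0.1]
opening: 0.0713
grip_force: 0.0
t: 33.53
position: [0.4526, -0.3565, 0.1396]
tcp_rot: [[-1.0, -0.002, -0.0], [-0.002, 1.0, 0.0], [0.0, 0.0, -1.0]]
contact_force: [-0.2, -0.2, -0.4]
opening: 0.095
grip_force: 0.0
0.6 [277.7, 387.4] [ 0.56921851 -0.20453004  0.        ] [ 0.5627418  -0.20946606  0.01      ]
```

```bash
python3 -m crank '{"offset":[[0.02,-0.09,0],[0.02,-0.09,0.1],[0.02,-0.09,0.25],[0.02,-0.09,0.4],[0.02,-0.09,0.55],[0.02,-0.09,0.64],[0.02,-0.09,0.64],[0.02,-0.09,0.64]],"turn":[[0,0,0],[0,0,0],[0,0,0],[0,0,0],[0,0,0],[0,0,0],[0,0,0],[0,0,0]],"hand":[1,1,1,1,1,1,1,1]}' 
python3 -m crank '{"offset":[[0,0,0.1],[0,0,0.2],[0,0,0.3],[0,0,0.4],[0,0,0.5],[0,0,0.6],[0,0,0.6],[0,0,0.6]],"turn":[[0,0,0],[0,0,0],[0,0,0],[0,0,0],[0,0,0],[0,0,0],[0,0,0],[0,0,0]],"hand":[1,1,1,1,1,1,1,1]}'
python3 -m crank '{"offset":[[0,0,0],[0,0,0],[0,0,0],[0,0,0],[0,0,0],[0,0,0],[0,0,0],[0,0,0]],"turn":[[0,0,0],[0,0,0],[0,0,0],[0,0,0],[0,0,0],[0,0,0],[0,0,0],[0,0,0]],"hand":[0.5,0.5,0.5,0.5,0.5,0.5,0.5,0.5]}' 20
python3 -m crank '{"offset":[[0,0,-0.1],[0,0,-0.25],[0,0,-0.4],[0,0,-0.55],[0,0,-0.7],[0,0,-0.85],[0,0,-1],[0,0,-1]],"turn":[[0,0,0],[0,0,0],[0,0,0],[0,0,0],[0,0,0],[0,0,0],[0,0,0],[0,0,0]],"hand":[0.5,0.5,0.5,0.5,0.5,0.5,0.5,0.5]}'
```

```text
t: 34.3
position: [0.4501, -0.3666, 0.0749]
tcp_rot: [[-1.0, -0.0, -0.001], [-0.0, 1.0, 0.001], [0.001, 0.001, -1.0]]
contact_force: [-0.1, -0.5, -0.1]
opening: 0.0953
grip_force: 0.0
t: 34.97
position: [0.4499, -0.3663, 0.0144]
tcp_rot: [[-1.0, -0.0, -0.002], [-0.0, 1.0, 0.002], [0.002, 0.002, -1.0]]
contact_force: [-0.5, 1.0, 0.5]
opening: 0.0953
grip_force: 0.0
t: 35.63
position: [0.4506, -0.367, 0.0159]
tcp_rot: [[-1.0, -0.0, 0.0], [-0.0, 1.0, -0.0], [-0.0, -0.0, -1.0]]
contact_force: [0.7, -0.6, 0.7]
opening: 0.0556
grip_force: 20.0
t: 36.3
position: [0.4522, -0.3684, 0.12]
tcp_rot: [[-1.0, -0.0, 0.005], [-0.0, 1.0, -0.005], [-0.005, -0.005, -1.0]]
contact_force: [1.1, -0.7, -0.3]
opening: 0.0563
grip_force: 20.0
```

```bash
python3 -m crank '{"offset":[[0,0.1,-0.1],[0,0.2,-0.1],[0,0.35,-0.1],[0,0.5,-0.1],[0,0.65,-0.1],[0,0.8,-0.1],[0,0.9,-0.1],[0,1,-0.1]],"turn":[[0,0,0],[0,0,0],[0,0,0],[0,0,0],[0,0,0],[0,0,0],[0,0,0],[0,0,0]],"hand":[0.5,0.5,0.5,0.5,0.5,0.5,0.5,0.5]}' >/dev/null
python3 -m crank '{"offset":[[0,0.12,0],[0,0.25,0],[0,0.37,0],[-0.1,0.5,0],[-0.2,0.65,0],[-0.3,0.8,0],[-0.4,0.9,0],[-0.4,1,0]],"turn":[[0,0,0],[0,0,0],[0,0,0],[0,0,0],[0,0,0],[0,0,0],[0,0,0],[0,0,0]],"hand":[0.5,0.5,0.5,0.5,0.5,0.5,0.5,0.5]}' >/dev/null
python3 -m crank '{"offset":[[-0.05,0.12,0],[-0.1,0.25,0],[-0.2,0.37,0],[-0.25,0.5,0],[-0.3,0.65,0],[-0.35,0.8,0],[-0.4,0.9,0],[-0.4,1,0]],"turn":[[0,0,0],[0,0,0],[0,0,0],[0,0,0],[0,0,0],[0,0,0],[0,0,0],[0,0,0]],"hand":[0.5,0.5,0.5,0.5,0.5,0.5,0.5,0.5]}' >/dev/null
python3 -m crank '{"offset":[[-0.05,0.12,0],[-0.1,0.25,0],[-0.2,0.37,0],[-0.3,0.5,0],[-0.35,0.65,0],[-0.4,0.8,0],[-0.42,0.95,0],[-0.42,1,0]],"turn":[[0,0,0],[0,0,0],[0,0,0],[0,0,0],[0,0,0],[0,0,0],[0,0,0],[0,0,0]],"hand":[0.5,0.5,0.5,0.5,0.5,0.5,0.5,0.5]}'
python3 -m crank '{"offset":[[0,0.13,0.1],[0,0.13,0.25],[0,0.13,0.4],[0,0.13,0.55],[0,0.13,0.7],[0,0.13,0.78],[0,0.13,0.78],[0,0.13,0.78]],"turn":[[0,0,0],[0,0,0],[0,0,0],[0,0,0],[0,0,0],[0,0,0],[0,0,0],[0,0,0]],"hand":[0.5,0.5,0.5,0.5,0.5,0.5,0.5,0.5]}'
python3 -m crank '{"offset":[[0,0,0],[0,0,0],[0,0,0],[0,0,0],[0,0,-0.3],[0,0,-0.6],[0,0,-0.9],[0,0,-0.9]],"turn":[[0,0,0],[0,0,0],[0,0,0],[0,0,0],[0,0,0],[0,0,0],[0,0,0],[0,0,0]],"hand":[0.75,0.75,0.75,0.75,0.75,0.75,0.75,0.75]}'
python3 -m crank '{"offset":[[0.4,0,0],[0.8,0,-0.3],[1,0,-0.6],[1,0,-0.9],[1,0,-0.9],[1,0,-0.9],[1,0,-0.9],[1,0,-0.9]],"turn":[[0,0,0],[0,0,0],[0,0,0],[0,0,0],[0,0,0],[0,0,0],[0,0,0],[0,0,0]],"hand":[0.75,0.75,0.75,0.75,0.75,0.75,0.75,0.75]}'
python3 - <<'E'
from h import *
a=cv2.resize(bot.capture("scene")[190:320,60:330],None,fx=2.8,fy=2.2,interpolation=cv2.INTER_CUBIC)
b=cv2.resize(bot.capture("top")[150:300,60:400],None,fx=2,fy=2,interpolation=cv2.INTER_CUBIC)
W=a.shape[1]; b=cv2.copyMakeBorder(b,0,0,0,W-b.shape[1],0);o=cv2.vconcat([a,b]);print(o.shape);cv2.imwrite("pics/s6.png",o)
E
```

```text
t: 38.97
position: [0.5731, 0.0351, 0.1256]
tcp_rot: [[-1.0, -0.002, 0.0], [-0.002, 1.0, 0.0], [-0.0, 0.0, -1.0]]
contact_force: [-0.0, -0.1, 0.2]
opening: 0.056
grip_force: 20.0
t: 39.63
position: [0.572, 0.0463, 0.0471]
tcp_rot: [[-1.0, 0.0, -0.001], [0.0, 1.0, -0.0], [0.001, -0.0, -1.0]]
contact_force: [-0.3, -0.7, 0.2]
opening: 0.0561
grip_force: 20.0
t: 40.3
position: [0.5769, 0.0462, 0.1458]
tcp_rot: [[-1.0, -0.0, 0.013], [-0.0, 1.0, -0.0], [-0.013, -0.0, -1.0]]
contact_force: [0.7, 0.7, 1.5]
opening: 0.0712
grip_force: 0.0
t: 40.97
position: [0.4718, 0.0462, 0.226]
tcp_rot: [[-1.0, -0.0, -0.003], [-0.0, 1.0, 0.0], [0.003, 0.0, -1.0]]
contact_force: [-0.1, -1.0, 0.4]
opening: 0.0712
grip_force: 0.0
(586, 756, 3)
```

View pics/s6.png

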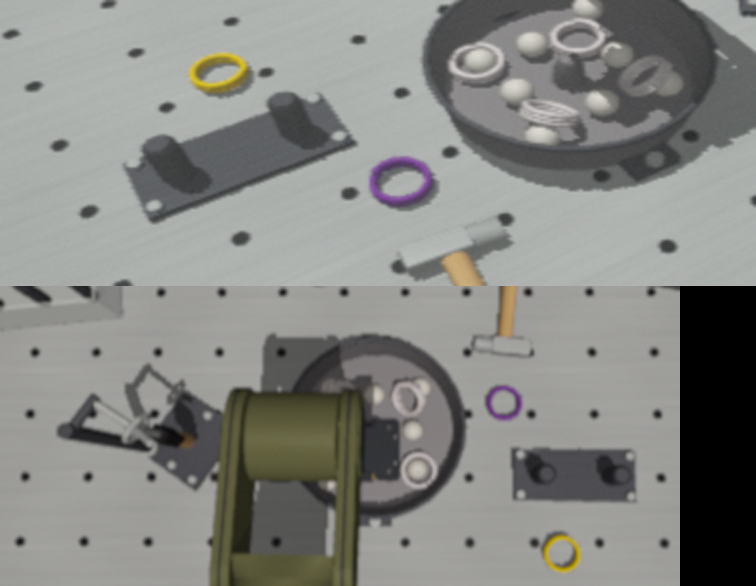

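```bash
python3 -m crank '{"offset":[[0.3,0.3,-0.1],[0.5,0.6,-0.2],[0.5,0.6,-0.2],[0.5,0.6,-0.2],[0.5,0.6,-0.2],[0.5,0.6,-0.2],[0.5,0.6,-0.2],[0.5,0.6,-0.2]],"turn":[[0,0,-0.06],[0,0,-0.12],[0,0,-0.18],[0,0,-0.24],[0,0,-0.3],[0,0,-0.36],[0,0,-0.42],[0,0,-0.489]],"hand":[0.75,0.75,0.75,0.75,0.75,0.75,0.75,0.75]}'
python3 -m crank '{"offset":[[0,0,0],[0,0,0],[0,0,0],[0,0,0],[0,0,0],[0,0,0],[0,0,0],[0,0,0]],"turn":[[0,-0.06,0],[0,-0.12,0],[0,-0.18,0],[0,-0.24,0],[0,-0.3,0],[0,-0.36,0],[0,-0.393,0],[0,-0.393,0]],"hand":[0.75,0.75,0.75,0.75,0.75,0.75,0.75,0.75]}'
cat > g.py <<'E'
from h import *
import sys
np.set_printoptions(precision=4,suppress=True)
s=bot.read_state();R=np.array(s["tcp_rot"]);p=np.array(s["position"])
t=np.array([float(v) for v in sys.argv[1:4]])
print("p",p,"q",np.array(s["joint_positions"]),"z",R[:,2],"y",R[:,1]);print("off",R.T@(t-p)*10)
E
python3 g.py .464 .231 .2144
```

```text
t: 41.73
position: [0.422, 0.1062, 0.2463]
tcp_rot: [[-0.564, -0.826, -0.003], [-0.826, 0.564, -0.0], [0.002, 0.002, -1.0]]
contact_force: [-0.2, -0.4, 0.2]
opening: 0.071
grip_force: 0.0
t: 42.4
position: [0.4153, 0.1328, 0.2584]
tcp_rot: [[-0.439, -0.802, 0.406], [-0.577, 0.598, 0.557], [-0.689, 0.01, -0.724]]
contact_force: [0.7, -0.1, -0.4]
opening: 0.0711
grip_force: 0.0
p [0.4153 0.1328 0.2584] q [-0.2813 -0.7746  2.4011  0.7395  1.2918 -2.9079] z [ 0.406   0.5571 -0.7245] y [-0.8017  0.5977  0.0104]
off [-0.4767  0.1922  1.0632]
```

```bash
python3 -m crank '{"offset":[[-0.2,0.1,0.3],[-0.4,0.1,0.6],[-0.45,0.1,0.8],[-0.45,0.1,0.8],[-0.45,0.1,0.8],[-0.45,0.1,0.8],[-0.45,0.1,0.8],[-0.45,0.1,0.8]],"turn":[[0,0,0],[0,0,0],[0,0,0],[0,0,0],[0,0,0],[0,0,0],[0,0,0],[0,0,0]],"hand":[0.75,0.75,0.75,0.75,0.75,0.75,0.75,0.75]}'
python3 g.py .464 .231 .2144
python3 - <<'E'
from h import *
s=bot.read_state();R=np.array(s["tcp_rot"]);a=np.radians(56);r=.5**.5
u=np.array([np.cos(a),np.sin(a),0]);z=r*u+[0,0,-r];y=np.array([-np.sin(a),np.cos(a),0]);x=np.cross(y,z)
D=np.c_[x,y,z];print(cv2.Rodrigues(R.T@D)[0].ravel()/2)
c=cam("wrist");cv2.imwrite("pics/w7.png",cv2.resize(bot.capture("wrist"),(768,576)))
for l in("stick_grip","stick_eye","stick","hook_seat"):
    for r in bot.place_of("wrist",l)[:2]:
        o,d=ray("w",r["location"],c);print(l,r["score"],r["location"],[list(np.round(o+d*(z-o[2])/d[2],4)) for z in([.143] if "grip" in l else [.261] if "eye" in l else [.035] if l=="stick" else [.27])])
    
for m in[(.504,.280,.035),(.504,.28,.143),(.504,.28,.261)]: print(m,proj("w",m,c))
E
```

```text
t: 43.07
position: [0.461, 0.2089, 0.2347]
tcp_rot: [[-0.436, -0.802, 0.408], [-0.578, 0.597, 0.556], [-0.69, 0.006, -0.724]]
contact_force: [-0.3, -0.0, 0.5]
opening: 0.0712
grip_force: 0.0
p [0.461  0.2089 0.2347] q [-0.0209 -0.5992  2.3484  0.721   1.0254 -2.7903] z [ 0.4082  0.556  -0.7241] y [-0.8023  0.5969  0.006 ]
off [-0.0008  0.1068  0.282 ]
[-0.01400573 -0.0120744  -0.01866281]
stick_grip 0.9 [179.5, 267.3] [[np.float64(0.4985), np.float64(0.2798), np.float64(0.143)]]
stick 0.76 [100.8, 264.2] [[np.float64(0.5002), np.float64(0.2806), np.float64(0.035)]]
hook_seat 0.68 [320.1, 269.5] [[np.float64(0.5042), np.float64(0.2859), np.float64(0.27)]]
(0.504, 0.28, 0.035) (np.float64(101.92299842980734), np.float64(261.24538980314503))
(0.504, 0.28, 0.143) (np.float64(181.32482695579014), np.float64(262.8020660346959))
(0.504, 0.28, 0.261) (np.float64(307.2891073724337), np.float64(265.27160111958165))
```

View pics/w7.png

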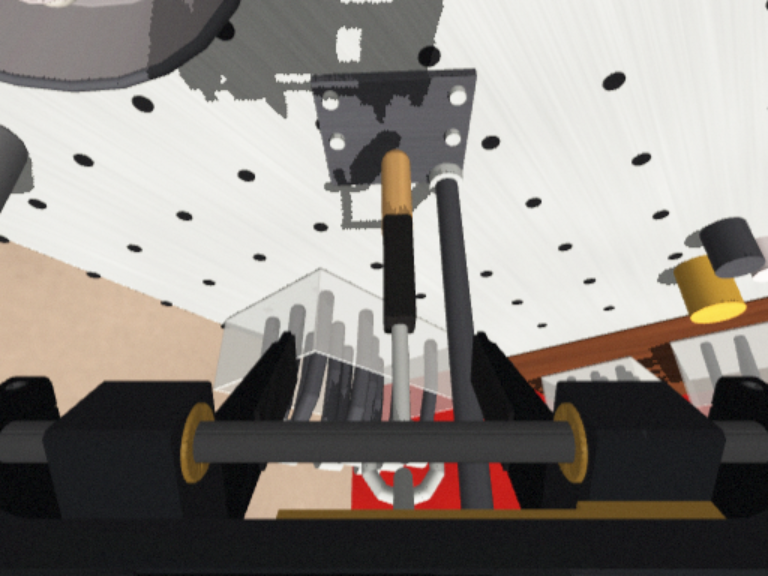

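```bash
python3 g.py .485 .258 .172
python3 -m crank '{"offset":[[0,0.05,0.15],[0,0.1,0.3],[0,0.12,0.5],[0,0.12,0.6],[0,0.12,0.6],[0,0.12,0.6],[0,0.12,0.6],[0,0.12,0.6]],"turn":[[-0.014,-0.012,-0.0187],[-0.014,-0.012,-0.0187],[-0.014,-0.012,-0.0187],[-0.014,-0.012,-0.0187],[-0.014,-0.012,-0.0187],[-0.014,-0.012,-0.0187],[-0.014,-0.012,-0.0187],[-0.014,-0.012,-0.0187]],"hand":[0.6,0.6,0.6,0.6,0.6,0.6,0.6,0.6]}'
python3 g.py .5085 .293 .1295
```

```text
p [0.4608 0.2092 0.2344] q [-0.0204 -0.599   2.3489  0.7213  1.0251 -2.7902] z [ 0.4078  0.5563 -0.724 ] y [-0.8024  0.5967  0.0065]
off [0.0427 0.0934 0.8219]
t: 43.98
position: [0.476, 0.2497, 0.1918]
tcp_rot: [[-0.395, -0.829, 0.396], [-0.586, 0.559, 0.587], [-0.708, -0.0, -0.707]]
contact_force: [0.1, 0.8, 0.5]
opening: 0.0569
grip_force: 0.0
p [0.476  0.2497 0.1918] q [ 0.0682 -0.4726  2.354   0.8021  0.8895 -2.8854] z [ 0.3956  0.5867 -0.7066] y [-0.8293  0.5589 -0.0003]
off [ 0.0589 -0.028   0.8228]
```

```bash
python3 -m crank '{"offset":[[0.06,-0.03,0.1],[0.06,-0.03,0.2],[0.06,-0.03,0.35],[0.06,-0.03,0.5],[0.06,-0.03,0.65],[0.06,-0.03,0.75],[0.06,-0.03,0.82],[0.06,-0.03,0.82]],"turn":[[0,0,0],[0,0,0],[0,0,0],[0,0,0],[0,0,0],[0,0,0],[0,0,0],[0,0,0]],"hand":[0.6,0.6,0.6,0.6,0.6,0.6,0.6,0.6]}'
python3 -m crank '{"offset":[[0,0,0],[0,0,0],[0,0,0],[0,0,0],[0,0,0],[0,0,0],[0,0,0],[0,0,0]],"turn":[[0,0,0],[0,0,0],[0,0,0],[0,0,0],[0,0,0],[0,0,0],[0,0,0],[0,0,0]],"hand":[0.15,0.15,0.15,0.15,0.15,0.15,0.15,0.15]}' 45
python3 g.py .5085 .293 .1295
python3 - <<'E'
from h import *
c=cam("wrist");bot.capture("wrist")
for l in("stick_grip","stick_eye","stick","hook_seat"):
    for r in bot.place_of("wrist",l)[:2]: print(l,r["score"],r["location"])
s=bot.read_state();d=np.array(s["tcp_rot"])[:,2];g=np.array(s["position"])-.019*d;print("grasp",g)
for z in(-.108,0,.118): print(proj("w",g+[0,0,z],c))
E
```

```text
t: 44.65
position: [0.5044, 0.2991, 0.1359]
tcp_rot: [[-0.409, -0.824, 0.393], [-0.591, 0.567, 0.574], [-0.695, 0.003, -0.719]]
contact_force: [0.1, -0.0, 0.1]
opening: 0.0573
grip_force: 0.0
t: 45.32
position: [0.5056, 0.2987, 0.1378]
tcp_rot: [[-0.408, -0.823, 0.396], [-0.589, 0.569, 0.574], [-0.697, 0.001, -0.717]]
contact_force: [1.2, -2.7, 3.8]
opening: 0.02
grip_force: 44.5
p [0.5056 0.2987 0.1378] q [ 0.1937 -0.2729  2.3063  0.8602  0.6973 -2.9077] z [ 0.396   0.5737 -0.717 ] y [-0.8226  0.5686  0.0007]
off [ 0.0799 -0.0569  0.0385]
stick_grip 0.88 [237.9, 252.3]
stick 0.74 [99.6, 257.6]
grasp [0.49801404 0.28788028 0.15145471]
(np.float64(108.9772003565268), np.float64(255.1807205636406))
(np.float64(255.73708647137198), np.float64(255.0360545385606))
(np.float64(572.7728045054425), np.float64(254.72354205064227))
```

```bash
python3 -m crank '{"offset":[[-0.03,0,-0.03],[-0.06,0,-0.065],[-0.05,0,-0.14],[-0.03,0,-0.25],[-0.01,0,-0.36],[0.01,0,-0.47],[0.03,0,-0.58],[0.05,0,-0.69]],"turn":[[0,0,0],[0,0,0],[0,0,0],[0,0,0],[0,0,0],[0,0,0],[0,0,0],[0,0,0]],"hand":[0.15,0.15,0.15,0.15,0.15,0.15,0.15,0.15]}' 50
python3 -m crank '{"offset":[[0.02,0,-0.1],[0.04,0,-0.2],[0.05,0,-0.3],[0.05,0,-0.3],[0.05,0,-0.3],[0.05,0,-0.3],[0.05,0,-0.3],[0.05,0,-0.3]],"turn":[[0,0,0],[0,0,0],[0,0,0],[0,0,0],[0,0,0],[0,0,0],[0,0,0],[0,0,0]],"hand":[0.15,0.15,0.15,0.15,0.15,0.15,0.15,0.15]}'
python3 g.py .5 .1 .2
python3 - <<'E'
from h import *
bot.capture("wrist");a=cv2.resize(bot.capture("scene")[60:215,290:410],(440,568),interpolation=cv2.INTER_CUBIC);cv2.imwrite("pics/s8.png",a)
for l in("stick_grip","stick"):
    for r in bot.place_of("wrist",l)[:1]: print(l,r["score"],r["location"])
E
```

```text
t: 46.23
position: [0.4737, 0.2557, 0.1816]
tcp_rot: [[-0.41, -0.824, 0.391], [-0.592, 0.566, 0.573], [-0.694, 0.003, -0.72]]
contact_force: [-0.5, 0.1, -0.6]
opening: 0.0196
grip_force: 49.5
t: 46.9
position: [0.461, 0.2363, 0.1997]
tcp_rot: [[-0.41, -0.824, 0.392], [-0.591, 0.567, 0.574], [-0.695, 0.003, -0.719]]
contact_force: [0.2, 1.1, -3.0]
opening: 0.0198
grip_force: 49.5
p [0.461  0.2363 0.1997] q [ 0.0434 -0.5365  2.3736  0.7607  0.9383 -2.8437] z [ 0.392   0.5737 -0.7192] y [-0.8238  0.5669  0.0032]
off [ 0.6439 -1.0942 -0.6313]
stick_grip 0.86 [240.7, 256.2]
stick 0.78 [100.4, 258.1]
```

View pics/s8.png

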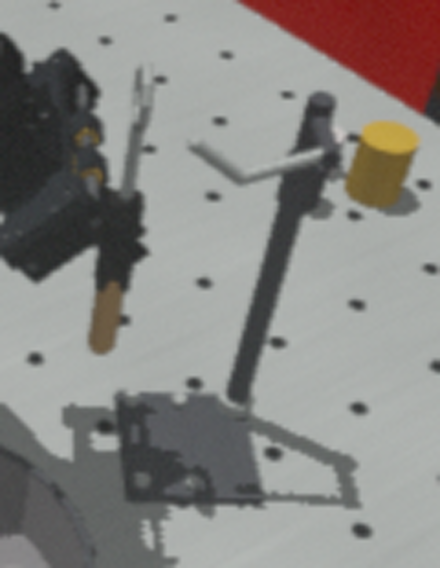

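```bash
python3 -m crank '{"offset":[[0.06,-0.07,-0.08],[0.13,-0.14,-0.16],[0.2,-0.21,-0.24],[0.26,-0.28,-0.32],[0.33,-0.35,-0.4],[0.4,-0.43,-0.5],[0.46,-0.5,-0.58],[0.52,-0.57,-0.65]],"turn":[[0.02,0,0.02],[0.05,0,0.052],[0.08,0,0.083],[0.11,0,0.114],[0.14,0,0.145],[0.17,0,0.176],[0.2,0,0.207],[0.218,0,0.226]],"hand":[0.15,0.15,0.15,0.15,0.15,0.15,0.15,0.15]}'
python3 g.py .5354 .0814 .2027
```

```text
t: 47.77
position: [0.4611, 0.1357, 0.2111]
tcp_rot: [[-0.68, -0.33, 0.655], [-0.236, 0.944, 0.232], [-0.695, 0.003, -0.719]]
contact_force: [0.1, -0.6, -1.5]
opening: 0.0202
grip_force: 49.5
p [0.4611 0.1357 0.2111] q [ 0.053  -0.8234  2.5042  0.2975  0.7358 -1.9989] z [ 0.655   0.2318 -0.7192] y [-0.3305  0.9438  0.0032]
off [-0.3188 -0.7584  0.4217]
```

```bash
cat > k.py <<'E'
from h import *
from scipy.optimize import least_squares
from scipy.spatial.transform import Rotation as Ro
np.set_printoptions(precision=4,suppress=True)
s=bot.read_state()
D=[([1.194,.124,1.65,0,1.367,-.083],[.188,.6215,.2134]),([-0.2813,-0.7746,2.4011,0.7395,1.2918,-2.9079],[.4153,.1328,.2584]),
([-.0209,-.5992,2.3484,.721,1.0254,-2.7903],[.461,.2089,.2347]),([.0682,-.4726,2.354,.8021,.8895,-2.8854],[.476,.2497,.1918]),
([.1937,-.2729,2.3063,.8602,.6973,-2.9077],[.5056,.2987,.1378]),([.0434,-.5365,2.3736,.7607,.9383,-2.8437],[.461,.2363,.1997]),([.053,-.8234,2.5042,.2975,.7358,-1.9989],[.4611,.1357,.2111])]
def fk(q,P,sg):
    a0,h,a1,l1,a2,l2,Lt=P; Rz=lambda a:Ro.from_euler("z",a).as_matrix(); Ry=lambda a:Ro.from_euler("y",a).as_matrix()
    A=Rz(q[0]);p=A@[a0,0,h];A=A@Ry(q[1]);p=p+A@[a1,0,l1];A=A@Ry(q[2]);p=p+A@[a2,0,l2];A=A@Rz(sg*q[3])@Ry(q[4]);p=p+A@[0,0,Lt]
    return p,A@Rz(q[5])
best=min((least_squares(lambda P:np.concatenate([fk(q,P,sg)[0]-p for q,p in D]+[1e-3*np.array(P)]),[0,.3,0,.4,0,.4,.35]).x.tolist()+[sg] for sg in(1,-1)),key=lambda v:sum(np.sum((fk(q,v[:7],v[7])[0]-p)**2) for q,p in D))
P,sg=best[:7],best[7]
C=fk(s["joint_positions"],P,sg)[1].T@np.array(s["tcp_rot"])
lo=[-2.61,-1.02,.03,-1.35,.32,-2.91];hi=[2.61,2.33,2.71,4.49,2.68,2.91]
def ik(p,R,q0):
    def f(q):
        a,A=fk(q,P,sg);return np.r_[(a-p)*10,Ro.from_matrix(R.T@A@C).as_rotvec()]
    r=least_squares(f,np.clip(q0,np.array(lo)+.001,np.array(hi)-.001),bounds=(lo,hi));return r.x,r.cost
if __name__=="__main__":
    print(best,[np.round(np.linalg.norm(fk(q,P,sg)[0]-p),4) for q,p in D],C)
    R0=np.array(s["tcp_rot"])
    for da in(-60,-40,-20,0,15,25,36):
        R=Ro.from_euler("z",da,degrees=True).as_matrix()@R0
        worst=[]
        q=np.array(s["joint_positions"])
        for a in range(90,-271,-30):
            n=np.array([.523+.08*np.cos(np.radians(a)),-.003+.08*np.sin(np.radians(a)),.012+.1164])
            q,c=ik(n+.019*R[:,2],R,q)
            m=min(np.r_[q-lo,np.array(hi)-q]);worst.append((a,round(c,6),round(m,3)))
        print(da,max(w[1] for w in worst),min(w[2] for w in worst), [w for w in worst if w[1]>1e-5])
E
python3 k.py
```

```text
[-0.060552224792401084, 0.32563582284179887, -0.015618592414615814, 0.5175977766949517, 0.1052791217702637, 0.6968596089787943, 0.3863114493438356, 1] [np.float64(0.054), np.float64(0.0169), np.float64(0.0031), np.float64(0.0032), np.float64(0.0078), np.float64(0.004), np.float64(0.0406)] [[ 0. -1. -0.]
 [ 1.  0. -0.]
 [ 0. -0.  1.]]
-60 0.0 0.252 []
-40 0.0 0.113 []
-20 0.000101 0.0 [(0, np.float64(0.000101), np.float64(0.0))]
0 0.000839 0.0 [(-60, np.float64(0.000293), np.float64(0.0)), (-90, np.float64(0.000839), np.float64(0.0)), (-120, np.float64(0.000604), np.float64(0.0))]
15 0.018731 0.0 [(90, np.float64(0.000144), np.float64(0.0)), (60, np.float64(0.00056), np.float64(0.0)), (30, np.float64(0.001907), np.float64(0.0)), (0, np.float64(0.004727), np.float64(0.0)), (-30, np.float64(0.009207), np.float64(0.0)), (-60, np.float64(0.014593), np.float64(0.0)), (-90, np.float64(0.018731), np.float64(0.0)), (-120, np.float64(0.018712), np.float64(0.0)), (-150, np.float64(0.013385), np.float64(0.0)), (-180, np.float64(0.005984), np.float64(0.0)), (-210, np.float64(0.001427), np.float64
[... 633 characters left out ...]
.float64(0.008015), np.float64(0.0)), (-270, np.float64(0.006953), np.float64(0.0))]
36 0.086625 0.0 [(90, np.float64(0.026667), np.float64(0.0)), (60, np.float64(0.029147), np.float64(0.0)), (30, np.float64(0.035952), np.float64(0.0)), (0, np.float64(0.046686), np.float64(0.0)), (-30, np.float64(0.060481), np.float64(0.0)), (-60, np.float64(0.074895), np.float64(0.0)), (-90, np.float64(0.085413), np.float64(0.0)), (-120, np.float64(0.086625), np.float64(0.0)), (-150, np.float64(0.075821), np.float64(0.0)), (-180, np.float64(0.057089), np.float64(0.0)), (-210, np.float64(0.039641), np.float64(0.0)), (-240, np.float64(0.029532), np.float64(0.0)), (-270, np.float64(0.026667), np.float64(0.0))]
```

```bash
cat > k2.py <<'E'
import k
from k import *
RR=[np.array([[-.9571,.2896,-.0007],[.2896,.9571,-.0019],[.0001,-.002,-1]]),None,np.array([[-.436,-.802,.408],[-.578,.597,.556],[-.69,.006,-.724]])]
for sg in(1,-1):
    C=fk(s["joint_positions"],P,sg)[1].T@np.array(s["tcp_rot"])
    for i in(0,2): print(sg,i,np.degrees(np.linalg.norm(Ro.from_matrix(RR[i].T@fk(D[i][0],P,sg)[1]@C).as_rotvec())))
    # linear fit with y offsets & wrist offset
    Rz=lambda a:Ro.from_euler("z",a).as_matrix(); Ry=lambda a:Ro.from_euler("y",a).as_matrix()
    rows=[];b=[]
    for q,p in D:
        A1=Rz(q[0]);A2=A1@Ry(q[1]);A3=A2@Ry(q[2]);A4=A3@Rz(sg*q[3]);A5=A4@Ry(q[4]);A6=A5@Rz(q[5])
        rows.append(np.c_[A1[:,[0,2]],A2[:,2],A3[:,[0,2]],A5[:,[0,2]]]);b.append(p)
    x,res,_,sv=np.linalg.lstsq(np.vstack(rows),np.concatenate(b),rcond=None);e=(np.vstack(rows)@x-np.concatenate(b)).reshape(-1,3)
    print(x,sv.min(),np.linalg.norm(e,axis=1))
E
python3 k2.py
```

```text
1 0 0.1493298109928956
1 2 0.02625850569717492
[-0.0363  0.3197  0.5058  0.1071  0.6846  0.0266  0.3681] 0.20292246955696053 [0.054  0.0156 0.004  0.0036 0.0016 0.004  0.0395]
-1 0 34.1835932351204
-1 2 58.95145890091516
[ 0.3319 -0.4779  0.0298 -0.4551  0.1071 -0.0909 -0.294 ] 0.20292246955696064 [0.0816 0.1137 0.0348 0.029  0.0054 0.0336 0.1396]
```

```bash
sed -i 's/A1\[:,\[0,2\]\],/A1[:,[0,1,2]],/' k2.py; python3 k2.py | grep -A1 '^1 2'; python3 k2.py | sed -n 3,4p
```

```text
1 2 0.02625850569717492
[-0.      0.0537  0.2226  0.4509  0.041   0.6111 -0.0008  0.2925] 0.18434214477973176 [0.0006 0.0004 0.0002 0.0001 0.0001 0.0002 0.0003]
[-0.      0.0537  0.2226  0.4509  0.041   0.6111 -0.0008  0.2925] 0.18434214477973176 [0.0006 0.0004 0.0002 0.0001 0.0001 0.0002 0.0003]
-1 0 34.1835932351204
```

```bash
python3 - <<'E'
t=open('k.py').read()
i=t.index("best=min");j=t.index("C=fk(s[")
t=t[:i]+"P,sg=None,1\n"+t[j:]
t=t.replace("a0,h,a1,l1,a2,l2,Lt=P;","a0,d,h,a1,l1,a2,l2,Lt=0,.0537,.2226,0,.4509,.041,.6111,.2925;").replace("[a0,0,h]","[a0,d,h]")
t=t.replace("print(best,[np.round","print([np.round").replace("C)\n    R0","C)\n    R0")
t=t.replace("for da in(-60,-40,-20,0,15,25,36)","for da in(-60,-50,-40,-30,-20,-10,0,10,20,30)").replace("[w for w in worst if w[1]>1e-5]","[w[0] for w in worst if w[1]>1e-5]")
open('k.py','w').write(t)
E
python3 k.py
```

```text
[np.float64(0.0011), np.float64(0.0009), np.float64(0.0008), np.float64(0.0008), np.float64(0.0007), np.float64(0.0008), np.float64(0.0006)] [[ 0. -1. -0.]
 [ 1.  0. -0.]
 [ 0. -0.  1.]]
-60 0.0 0.193 []
-50 0.0 0.138 []
-40 0.0 0.025 []
-30 0.000198 0.0 [0, -30]
-20 0.000186 0.0 [60, 30, 0]
-10 0.0 0.036 []
0 0.001333 0.0 [-30, -60, -90, -120]
10 0.011948 0.0 [30, 0, -30, -60, -90, -120, -150, -180]
20 0.034257 0.0 [90, 60, 30, 0, -30, -60, -90, -120, -150, -180, -210, -240, -270]
30 0.069702 0.0 [90, 60, 30, 0, -30, -60, -90, -120, -150, -180, -210, -240, -270]
```

```bash
cat > k3.py <<'E'
from k import *
R0=np.array(s["tcp_rot"])
for r in(.078,.085):
  for da in(-16,-13,-11,-9,-7,-5):
    R=Ro.from_euler("z",da,degrees=True).as_matrix()@R0
    q=np.array(s["joint_positions"]);w=[]
    for a in range(90,-271,-15):
        n=np.array([.523+r*np.cos(np.radians(a)),-.003+r*np.sin(np.radians(a)),.012+.1164])
        q,c=ik(n+.019*R[:,2],R,q);m=np.minimum(q-lo,np.array(hi)-q);w.append((round(m.min(),3),int(m.argmin()),a,round(c,5)))
    print(r,da,min(w),max(v[3] for v in w),[v for v in w if v[3]>1e-4][:3])
E
python3 k3.py
```

```text
0.078 -16 (np.float64(0.0), 4, 30, np.float64(1e-05)) 2e-05 []
0.078 -13 (np.float64(0.011), 4, 45, np.float64(0.0)) 0.0 []
0.078 -11 (np.float64(0.029), 4, 45, np.float64(0.0)) 0.0 []
0.078 -9 (np.float64(0.049), 4, 60, np.float64(0.0)) 0.0 []
0.078 -7 (np.float64(0.051), 5, -90, np.float64(0.0)) 0.0 []
0.078 -5 (np.float64(0.001), 5, -90, np.float64(0.0)) 0.0 []
0.085 -16 (np.float64(0.0), 4, 15, np.float64(0.0)) 6e-05 []
0.085 -13 (np.float64(0.003), 4, 45, np.float64(0.0)) 0.0 []
0.085 -11 (np.float64(0.02), 4, 60, np.float64(0.0)) 0.0 []
0.085 -9 (np.float64(0.039), 4, 60, np.float64(0.0)) 0.0 []
0.085 -7 (np.float64(0.032), 5, -90, np.float64(0.0)) 0.0 []
0.085 -5 (np.float64(0.0), 5, -105, np.float64(1e-05)) 3e-05 []
```

Run:
```python
from h import *
T=np.array([.523,-.003])
for n in("scene","top"):
    bot.capture(n)
    for l,z in(("ball1",.022),("ring1",.006)):
        for r in bot.place_of(n,l):
            p=onz(n,r["location"],z)[:2]-T
            if r["score"]>.3 and np.hypot(*p)<.13: print(n,l,round(r["score"],2),np.round(p*1000),"r",round(np.hypot(*p)*1000),"ang",round(np.degrees(np.arctan2(p[1],p[0]))))
```

```text
scene ball1 0.6 [-43. -10.] r 44 ang -167
scene ball1 0.6 [ 11. -65.] r 66 ang -81
scene ball1 0.57 [72. 58.] r 93 ang 39
scene ball1 0.52 [14. 49.] r 51 ang 75
scene ball1 0.51 [-68.  68.] r 96 ang 135
scene ball1 0.49 [57.  4.] r 57 ang 4
scene ball1 0.45 [-61. -65.] r 90 ang -133
scene ball1 0.4 [ 77. -82.] r 112 ang -47
scene ring1 0.71 [-31.  41.] r 51 ang 127
scene ring1 0.56 [56. 66.] r 87 ang 50
scene ring1 0.51 [ 41. -55.] r 69 ang -53
scene ring1 0.46 [-53. -65.] r 84 ang -129
top ball1 0.66 [-63. -68.] r 93 ang -133
top ball1 0.58 [-79.  68.] r 104 ang 139
top ball1 0.55 [  5. -60.] r 61 ang -85
top ball1 0.47 [65. 70.] r 96 ang 47
top ball1 0.43 [ 68. -81.] r 105 ang -50
top ball1 0.41 [66. -5.] r 67 ang -5
top ball1 0.41 [-4. 71.] r 71 ang 93
top ball1 0.39 [-58.  -7.] r 58 ang -173
top ring1 0.62 [53. 65.] r 84 ang 51
top ring1 0.49 [-41.  42.] r 59 ang 135
top ring1 0.49 [-63. -66.] r 92 ang -134
top ring1 0.44 [ 51. -58.] r 77 ang -49
```

```bash
cat > k4.py <<'E'
from k import *
R0=np.array(s["tcp_rot"]);R=Ro.from_euler("z",-9,degrees=True).as_matrix()@R0
for nm,n in(("180",(.437,-.005)),("-16",(.61,-.028))):
    q=np.array(s["joint_positions"])
    for z in(.115,.09,.06,.03,.012):
        q,c=ik(np.array([*n,z+.1164])+.019*R[:,2],R,q);print(nm,z,round(c,6),np.minimum(q-lo,np.array(hi)-q).min(),np.minimum(q-lo,np.array(hi)-q).argmin())
    t=np.array([*n,.1+.1164])+.019*R[:,2];print(t,R0.T@(t-np.array(s["position"]))*10)
E
python3 k4.py
```

```text
180 0.115 0.0 0.09124729784096819 1
180 0.09 0.0 0.10572880233001924 1
180 0.06 0.0 0.09824600898188773 2
180 0.03 0.0 0.06403948162475359 2
180 0.012 0.0 0.04616456355128973 2
[ 0.45   -0.0026  0.2027] [ 0.4626 -1.2676 -0.3417]
-16 0.115 0.0 0.31095616752291627 4
-16 0.09 0.0 0.267833545226763 4
-16 0.06 0.0 0.21616287384940075 4
-16 0.03 0.0 0.16543015889524348 4
-16 0.012 0.0 0.1359807066217329 4
[ 0.623  -0.0256  0.2027] [-0.6583 -2.0618  0.7348]
```

```bash
python3 -m crank '{"offset":[[0.03,-0.09,-0.02],[0.07,-0.2,-0.05],[0.11,-0.3,-0.08],[0.15,-0.4,-0.11],[0.19,-0.52,-0.14],[0.23,-0.64,-0.17],[0.23,-0.64,-0.17],[0.23,-0.64,-0.17]],"turn":[[0.01,0,0.01],[0.02,0,0.02],[0.03,0,0.03],[0.04,0,0.04],[0.05,0,0.05],[0.0546,0,0.0565],[0.0546,0,0.0565],[0.0546,0,0.0565]],"hand":[0.15,0.15,0.15,0.15,0.15,0.15,0.15,0.15]}'
python3 g.py .450 -.0026 .2027
```

```text
t: 48.73
position: [0.456, 0.0648, 0.2071]
tcp_rot: [[-0.708, -0.178, 0.683], [-0.126, 0.984, 0.126], [-0.695, 0.003, -0.719]]
contact_force: [-0.3, -0.1, -1.0]
opening: 0.02
grip_force: 49.5
p [0.456  0.0648 0.2071] q [-0.1002 -0.9071  2.5469  0.2803  0.7741 -1.9756] z [ 0.683   0.1257 -0.7195] y [-0.1783  0.984   0.0026]
off [ 0.1585 -0.6528 -0.094 ]
```

```bash
python3 -m crank '{"offset":[[0.03,-0.1,-0.02],[0.06,-0.22,-0.04],[0.09,-0.33,-0.06],[0.12,-0.44,-0.08],[0.15,-0.55,-0.09],[0.16,-0.65,-0.09],[0.16,-0.65,-0.09],[0.16,-0.65,-0.09]],"turn":[[0,0,0],[0,0,0],[0,0,0],[0,0,0],[0,0,0],[0,0,0],[0,0,0],[0,0,0]],"hand":[0.15,0.15,0.15,0.15,0.15,0.15,0.15,0.15]}'
python3 -m crank '{"offset":[[0.05,0,0.05],[0.1,0,0.1],[0.15,0,0.15],[0.2,0,0.21],[0.25,0,0.26],[0.3,0,0.31],[0.35,0,0.36],[0.38,0,0.39]],"turn":[[0,0,0],[0,0,0],[0,0,0],[0,0,0],[0,0,0],[0,0,0],[0,0,0],[0,0,0]],"hand":[0.15,0.15,0.15,0.15,0.15,0.15,0.15,0.15]}'
python3 -m crank '{"offset":[[0.03,0,0.03],[0.06,0,0.06],[0.09,0,0.09],[0.12,0,0.12],[0.15,0,0.15],[0.17,0,0.18],[0.19,0,0.2],[0.21,0,0.22]],"turn":[[0,0,0],[0,0,0],[0,0,0],[0,0,0],[0,0,0],[0,0,0],[0,0,0],[0,0,0]],"hand":[0.15,0.15,0.15,0.15,0.15,0.15,0.15,0.15]}'
python3 g.py .450 -.0026 .1147
```

```text
t: 49.4
position: [0.4503, -0.0015, 0.2021]
tcp_rot: [[-0.709, -0.18, 0.682], [-0.127, 0.984, 0.127], [-0.694, 0.003, -0.72]]
contact_force: [-0.0, 0.5, -2.4]
opening: 0.0198
grip_force: 49.5
t: 50.07
position: [0.4495, -0.0009, 0.1461]
tcp_rot: [[-0.709, -0.181, 0.681], [-0.128, 0.983, 0.128], [-0.693, 0.003, -0.721]]
contact_force: [-0.2, 0.2, -1.7]
opening: 0.0198
grip_force: 49.5
t: 50.73
position: [0.4502, -0.001, 0.1171]
tcp_rot: [[-0.708, -0.181, 0.682], [-0.129, 0.983, 0.128], [-0.694, 0.003, -0.72]]
contact_force: [0.0, -0.4, -1.3]
opening: 0.0199
grip_force: 49.5
p [ 0.4502 -0.001   0.1171] q [-0.3643 -0.8241  2.6626  0.593   0.7054 -2.4561] z [ 0.6822  0.1276 -0.7199] y [-0.1812  0.9834  0.0026]
off [ 0.0198 -0.0155  0.014 ]
```

Run:
```python
import numpy as np
R=np.array([[-.708,-.181,.682],[-.129,.983,.128],[-.694,.003,-.72]])
f=lambda a,r:np.array([r*np.cos(np.radians(a)),r*np.sin(np.radians(a)),0])
for k,a0 in enumerate((180,180,120,60,0,-60,-120)):
    r0=.086 if k==0 else .08
    rows=[]
    for i in range(1,9):
        r=.086-.006*i/8 if k==0 else .08
        o=R.T@(f(a0-7.5*i,r)-f(a0,r0)-([0,0,.001*i/8] if k==0 else 0))*10
        rows.append("[%.2f,%.2f,%.2f]"%tuple(o))
    print(k,a0,"["+",".join(rows)+"]")
```

```text
0 180 [[-0.02,0.11,0.03],[-0.06,0.21,0.06],[-0.10,0.30,0.10],[-0.15,0.38,0.15],[-0.21,0.45,0.21],[-0.27,0.52,0.27],[-0.34,0.56,0.34],[-0.41,0.60,0.41]]
1 180 [[-0.02,0.10,0.02],[-0.05,0.20,0.05],[-0.08,0.29,0.08],[-0.13,0.37,0.12],[-0.18,0.45,0.18],[-0.24,0.51,0.23],[-0.30,0.57,0.29],[-0.37,0.61,0.36]]
2 120 [[-0.07,0.03,0.07],[-0.15,0.04,0.14],[-0.22,0.05,0.21],[-0.30,0.03,0.29],[-0.37,0.01,0.36],[-0.44,-0.03,0.42],[-0.51,-0.08,0.49],[-0.57,-0.14,0.55]]
3 60 [[-0.05,-0.07,0.05],[-0.10,-0.15,0.10],[-0.14,-0.24,0.13],[-0.17,-0.34,0.16],[-0.19,-0.44,0.18],[-0.20,-0.54,0.19],[-0.20,-0.65,0.19],[-0.19,-0.75,0.18]]
4 0 [[0.02,-0.10,-0.02],[0.05,-0.20,-0.05],[0.08,-0.29,-0.08],[0.13,-0.37,-0.12],[0.18,-0.45,-0.18],[0.24,-0.51,-0.23],[0.30,-0.57,-0.29],[0.37,-0.61,-0.36]]
5 -60 [[0.07,-0.03,-0.07],[0.15,-0.04,-0.14],[0.22,-0.05,-0.21],[0.30,-0.03,-0.29],[0.37,-0.01,-0.36],[0.44,0.03,-0.42],[0.51,0.08,-0.49],[0.57,0.14,-0.55]]
6 -120 [[0.05,0.07,-0.05],[0.10,0.15,-0.10],[0.14,0.24,-0.13],[0.17,0.34,-0.16],[0.19,0.44,-0.18],[0.20,0.54,-0.19],[0.20,0.65,-0.19],[0.19,0.75,-0.18]]
```

```bash
python3 -m crank '{"offset":[[-0.02,0.11,0.03],[-0.06,0.21,0.06],[-0.10,0.30,0.10],[-0.15,0.38,0.15],[-0.21,0.45,0.21],[-0.27,0.52,0.27],[-0.34,0.56,0.34],[-0.41,0.60,0.41]],"turn":[[0,0,0],[0,0,0],[0,0,0],[0,0,0],[0,0,0],[0,0,0],[0,0,0],[0,0,0]],"hand":[0.15,0.15,0.15,0.15,0.15,0.15,0.15,0.15]}' 60
python3 -m crank '{"offset":[[-0.07,0.03,0.07],[-0.15,0.04,0.14],[-0.22,0.05,0.21],[-0.30,0.03,0.29],[-0.37,0.01,0.36],[-0.44,-0.03,0.42],[-0.51,-0.08,0.49],[-0.57,-0.14,0.55]],"turn":[[0,0,0],[0,0,0],[0,0,0],[0,0,0],[0,0,0],[0,0,0],[0,0,0],[0,0,0]],"hand":[0.15,0.15,0.15,0.15,0.15,0.15,0.15,0.15]}'
python3 g.py .576 .0687 .1147
python3 - <<'E'
from h import *
bot.capture("wrist")
for l in("stick_grip","stick"):
    for r in bot.place_of("wrist",l)[:1]: print(l,r["score"],r["location"])
E
```

```text
t: 51.4
position: [0.4969, 0.0691, 0.1168]
tcp_rot: [[-0.708, -0.182, 0.683], [-0.129, 0.983, 0.128], [-0.695, 0.003, -0.719]]
contact_force: [-0.3, 0.2, -1.0]
opening: 0.0199
grip_force: 60.0
t: 52.07
position: [0.5775, 0.0694, 0.1164]
tcp_rot: [[-0.708, -0.181, 0.682], [-0.128, 0.983, 0.128], [-0.694, 0.004, -0.72]]
contact_force: [-0.2, 1.1, -1.2]
opening: 0.0196
grip_force: 60.0
p [0.5775 0.0694 0.1164] q [-0.0576 -0.3289  2.3872  0.4817  0.37   -2.1962] z [ 0.6821  0.1285 -0.7199] y [-0.1814  0.9834  0.0036]
off [ 0.0228 -0.0043  0.0013]
stick_grip 0.7 [240.2, 257.6]
stick 0.62 [98.9, 255.8]
```

```bash
python3 -m crank '{"offset":[[-0.05,-0.07,0.05],[-0.10,-0.15,0.10],[-0.14,-0.24,0.13],[-0.17,-0.34,0.16],[-0.19,-0.44,0.18],[-0.20,-0.54,0.19],[-0.20,-0.65,0.19],[-0.19,-0.75,0.18]],"turn":[[0,0,0],[0,0,0],[0,0,0],[0,0,0],[0,0,0],[0,0,0],[0,0,0],[0,0,0]],"hand":[0.15,0.15,0.15,0.15,0.15,0.15,0.15,0.15]}' | grep -E 'pos|force|rot'
python3 -m crank '{"offset":[[0.02,-0.10,-0.02],[0.05,-0.20,-0.05],[0.08,-0.29,-0.08],[0.13,-0.37,-0.12],[0.18,-0.45,-0.18],[0.24,-0.51,-0.23],[0.30,-0.57,-0.29],[0.37,-0.61,-0.36]],"turn":[[0,0,0],[0,0,0],[0,0,0],[0,0,0],[0,0,0],[0,0,0],[0,0,0],[0,0,0]],"hand":[0.15,0.15,0.15,0.15,0.15,0.15,0.15,0.15]}' | grep -E 'pos|force|rot'
python3 -m crank '{"offset":[[0.07,-0.03,-0.07],[0.15,-0.04,-0.14],[0.22,-0.05,-0.21],[0.30,-0.03,-0.29],[0.37,-0.01,-0.36],[0.44,0.03,-0.42],[0.51,0.08,-0.49],[0.57,0.14,-0.55]],"turn":[[0,0,0],[0,0,0],[0,0,0],[0,0,0],[0,0,0],[0,0,0],[0,0,0],[0,0,0]],"hand":[0.15,0.15,0.15,0.15,0.15,0.15,0.15,0.15]}' | grep -E 'pos|force|rot'
python3 -m crank '{"offset":[[0.05,0.07,-0.05],[0.10,0.15,-0.10],[0.14,0.24,-0.13],[0.17,0.34,-0.16],[0.19,0.44,-0.18],[0.20,0.54,-0.19],[0.20,0.65,-0.19],[0.19,0.75,-0.18]],"turn":[[0,0,0],[0,0,0],[0,0,0],[0,0,0],[0,0,0],[0,0,0],[0,0,0],[0,0,0]],"hand":[0.15,0.15,0.15,0.15,0.15,0.15,0.15,0.15]}' | grep -E 'pos|force|rot'
python3 g.py .456 -.0026 .1147
python3 - <<'E'
from h import *
bot.capture("wrist")
for l in("stick_grip","stick"):
    for r in bot.place_of("wrist",l)[:1]: print(l,r["score"],r["location"])
E
```

```text
position: [0.6179, -0.0006, 0.1191]
tcp_rot: [[-0.705, -0.179, 0.686], [-0.128, 0.984, 0.126], [-0.698, 0.001, -0.716]]
contact_force: [6.0, 1.1, -1.6]
grip_force: 60.0
position: [0.5777, -0.0718, 0.1191]
tcp_rot: [[-0.705, -0.178, 0.687], [-0.13, 0.984, 0.121], [-0.697, -0.004, -0.717]]
contact_force: [3.7, -5.2, -0.5]
grip_force: 60.0
position: [0.4952, -0.0698, 0.1166]
tcp_rot: [[-0.708, -0.18, 0.683], [-0.129, 0.984, 0.126], [-0.694, 0.002, -0.72]]
contact_force: [2.1, -0.5, -1.4]
grip_force: 60.0
position: [0.456, -0.0006, 0.1163]
tcp_rot: [[-0.708, -0.181, 0.683], [-0.129, 0.984, 0.126], [-0.694, 0.001, -0.72]]
contact_force: [0.8, -1.2, -1.7]
grip_force: 60.0
p [ 0.456  -0.0006  0.1163] q [-0.3533 -0.7938  2.6511  0.5973  0.6824 -2.459 ] z [ 0.6829  0.1262 -0.7195] y [-0.1807  0.9835  0.001 ]
off [ 0.0133 -0.02    0.0089]
stick_grip 0.88 [239.2, 255.9]
stick 0.84 [101.2, 256.5]
```

One full round has been made with the stick steady in the fingers and small forces. Next comes the second round and a bit more.

```bash
python3 -m crank '{"offset":[[-0.02,0.10,0.02],[-0.05,0.20,0.05],[-0.08,0.29,0.08],[-0.13,0.37,0.12],[-0.18,0.45,0.18],[-0.24,0.51,0.23],[-0.30,0.57,0.29],[-0.37,0.61,0.36]],"turn":[[0,0,0],[0,0,0],[0,0,0],[0,0,0],[0,0,0],[0,0,0],[0,0,0],[0,0,0]],"hand":[0.15,0.15,0.15,0.15,0.15,0.15,0.15,0.15]}' | grep -E 'pos|contact'
python3 -m crank '{"offset":[[-0.07,0.03,0.07],[-0.15,0.04,0.14],[-0.22,0.05,0.21],[-0.30,0.03,0.29],[-0.37,0.01,0.36],[-0.44,-0.03,0.42],[-0.51,-0.08,0.49],[-0.57,-0.14,0.55]],"turn":[[0,0,0],[0,0,0],[0,0,0],[0,0,0],[0,0,0],[0,0,0],[0,0,0],[0,0,0]],"hand":[0.15,0.15,0.15,0.15,0.15,0.15,0.15,0.15]}' | grep -E 'pos|contact'
python3 -m crank '{"offset":[[-0.05,-0.07,0.05],[-0.10,-0.15,0.10],[-0.14,-0.24,0.13],[-0.17,-0.34,0.16],[-0.19,-0.44,0.18],[-0.20,-0.54,0.19],[-0.20,-0.65,0.19],[-0.19,-0.75,0.18]],"turn":[[0,0,0],[0,0,0],[0,0,0],[0,0,0],[0,0,0],[0,0,0],[0,0,0],[0,0,0]],"hand":[0.15,0.15,0.15,0.15,0.15,0.15,0.15,0.15]}' | grep -E 'pos|contact'
python3 -m crank '{"offset":[[0.02,-0.10,-0.02],[0.05,-0.20,-0.05],[0.08,-0.29,-0.08],[0.13,-0.37,-0.12],[0.18,-0.45,-0.18],[0.24,-0.51,-0.23],[0.30,-0.57,-0.29],[0.37,-0.61,-0.36]],"turn":[[0,0,0],[0,0,0],[0,0,0],[0,0,0],[0,0,0],[0,0,0],[0,0,0],[0,0,0]],"hand":[0.15,0.15,0.15,0.15,0.15,0.15,0.15,0.15]}' | grep -E 'pos|contact'
python3 -m crank '{"offset":[[0.07,-0.03,-0.07],[0.15,-0.04,-0.14],[0.22,-0.05,-0.21],[0.30,-0.03,-0.29],[0.37,-0.01,-0.36],[0.44,0.03,-0.42],[0.51,0.08,-0.49],[0.57,0.14,-0.55]],"turn":[[0,0,0],[0,0,0],[0,0,0],[0,0,0],[0,0,0],[0,0,0],[0,0,0],[0,0,0]],"hand":[0.15,0.15,0.15,0.15,0.15,0.15,0.15,0.15]}' | grep -E 'pos|contact'
python3 -m crank '{"offset":[[0.05,0.07,-0.05],[0.10,0.15,-0.10],[0.14,0.24,-0.13],[0.17,0.34,-0.16],[0.19,0.44,-0.18],[0.20,0.54,-0.19],[0.20,0.65,-0.19],[0.19,0.75,-0.18]],"turn":[[0,0,0],[0,0,0],[0,0,0],[0,0,0],[0,0,0],[0,0,0],[0,0,0],[0,0,0]],"hand":[0.15,0.15,0.15,0.15,0.15,0.15,0.15,0.15]}' | grep -E 'pos|contact'
python3 -m crank '{"offset":[[-0.02,0.10,0.02],[-0.05,0.20,0.05],[-0.08,0.29,0.08],[-0.13,0.37,0.12],[-0.18,0.45,0.18],[-0.24,0.51,0.23],[-0.30,0.57,0.29],[-0.37,0.61,0.36]],"turn":[[0,0,0],[0,0,0],[0,0,0],[0,0,0],[0,0,0],[0,0,0],[0,0,0],[0,0,0]],"hand":[0.15,0.15,0.15,0.15,0.15,0.15,0.15,0.15]}' | grep -E 'pos|contact'
python3 -m crank '{"offset":[[-0.07,0.03,0.07],[-0.15,0.04,0.14],[-0.22,0.05,0.21],[-0.30,0.03,0.29],[-0.37,0.01,0.36],[-0.44,-0.03,0.42],[-0.51,-0.08,0.49],[-0.57,-0.14,0.55]],"turn":[[0,0,0],[0,0,0],[0,0,0],[0,0,0],[0,0,0],[0,0,0],[0,0,0],[0,0,0]],"hand":[0.15,0.15,0.15,0.15,0.15,0.15,0.15,0.15]}'
python3 - <<'E'
from h import *
bot.capture("wrist")
for l in("stick_grip","stick"):
    for r in bot.place_of("wrist",l)[:1]: print(l,r["score"],r["location"])
T=np.array([.523,-.003])
bot.capture("scene")
for l,z in(("ball1",.022),("ring1",.006)):
        for r in bot.place_of("scene",l):
            p=onz("scene",r["location"],z)[:2]-T
            if r["score"]>.3 and np.hypot(*p)<.13: print(l,round(r["score"],2),np.round(p*1000),"r",round(np.hypot(*p)*1000),"ang",round(np.degrees(np.arctan2(p[1],p[0]))))
E
```

```text
position: [0.4962, 0.0685, 0.1157]
contact_force: [-1.2, -1.8, -0.3]
position: [0.5767, 0.0686, 0.1152]
contact_force: [-1.2, -0.3, -0.6]
position: [0.6159, -0.0009, 0.1156]
contact_force: [0.1, 0.6, -1.8]
position: [0.576, -0.0703, 0.1165]
contact_force: [0.4, 0.1, -0.7]
position: [0.4952, -0.0707, 0.1168]
contact_force: [2.5, -0.9, -0.7]
position: [0.4562, -0.0016, 0.1167]
contact_force: [1.1, -2.3, -1.7]
position: [0.4956, 0.0685, 0.1155]
contact_force: [-0.7, -2.0, -1.5]
t: 60.37
position: [0.5758, 0.0688, 0.115]
tcp_rot: [[-0.71, -0.182, 0.68], [-0.129, 0.983, 0.128], [-0.692, 0.003, -0.722]]
contact_force: [-1.5, -0.1, -0.6]
opening: 0.0194
grip_force: 60.0
stick_grip 0.97 [241.3, 257.6]
stick 0.95 [99.9, 253.8]
ball1 0.6 [ 97. -12.] r 98 ang -7
ball1 0.59 [ 64. -68.] r 93 ang -47
ball1 0.54 [  34. -105.] r 110 ang -72
ball1 0.49 [78. 43.] r 89 ang 29
ball1 0.48 [-16. -72.] r 74 ang -103
ball1 0.47 [118.  18.] r 119 ang 9
ball1 0.47 [-23. -94.] r 97 ang -104
ball1 0.43 [   5. -107.] r 107 ang -87
ring1 0.75 [ 34. -46.] r 58 ang -53
ring1 0.62 [ 78. -56.] r 96 ang -35
ring1 0.51 [82. 52.] r 97 ang 32
ring1 0.45 [84. -7.] r 84 ang -4
```

```bash
python3 -m crank '{"offset":[[-0.05,-0.07,0.05],[-0.10,-0.15,0.10],[-0.14,-0.24,0.13],[-0.17,-0.34,0.16],[-0.19,-0.44,0.18],[-0.20,-0.54,0.19],[-0.20,-0.65,0.19],[-0.19,-0.75,0.18]],"turn":[[0,0,0],[0,0,0],[0,0,0],[0,0,0],[0,0,0],[0,0,0],[0,0,0],[0,0,0]],"hand":[0.15,0.15,0.15,0.15,0.15,0.15,0.15,0.15]}' | grep -E 'pos|contact'
python3 -m crank '{"offset":[[0.02,-0.10,-0.02],[0.05,-0.20,-0.05],[0.08,-0.29,-0.08],[0.13,-0.37,-0.12],[0.18,-0.45,-0.18],[0.24,-0.51,-0.23],[0.30,-0.57,-0.29],[0.37,-0.61,-0.36]],"turn":[[0,0,0],[0,0,0],[0,0,0],[0,0,0],[0,0,0],[0,0,0],[0,0,0],[0,0,0]],"hand":[0.15,0.15,0.15,0.15,0.15,0.15,0.15,0.15]}' | grep -E 'pos|contact'
python3 -m crank '{"offset":[[0.07,-0.03,-0.07],[0.15,-0.04,-0.14],[0.22,-0.05,-0.21],[0.30,-0.03,-0.29],[0.37,-0.01,-0.36],[0.44,0.03,-0.42],[0.51,0.08,-0.49],[0.57,0.14,-0.55]],"turn":[[0,0,0],[0,0,0],[0,0,0],[0,0,0],[0,0,0],[0,0,0],[0,0,0],[0,0,0]],"hand":[0.15,0.15,0.15,0.15,0.15,0.15,0.15,0.15]}' | grep -E 'pos|contact'
python3 -m crank '{"offset":[[0.05,0.07,-0.05],[0.10,0.15,-0.10],[0.14,0.24,-0.13],[0.17,0.34,-0.16],[0.19,0.44,-0.18],[0.20,0.54,-0.19],[0.20,0.65,-0.19],[0.19,0.75,-0.18]],"turn":[[0,0,0],[0,0,0],[0,0,0],[0,0,0],[0,0,0],[0,0,0],[0,0,0],[0,0,0]],"hand":[0.15,0.15,0.15,0.15,0.15,0.15,0.15,0.15]}' | grep -E 'pos|contact'
python3 -m crank '{"offset":[[-0.02,0.10,0.02],[-0.05,0.20,0.05],[-0.08,0.29,0.08],[-0.13,0.37,0.12],[-0.18,0.45,0.18],[-0.24,0.51,0.23],[-0.30,0.57,0.29],[-0.37,0.61,0.36]],"turn":[[0,0,0],[0,0,0],[0,0,0],[0,0,0],[0,0,0],[0,0,0],[0,0,0],[0,0,0]],"hand":[0.15,0.15,0.15,0.15,0.15,0.15,0.15,0.15]}' | grep -E 'pos|contact'
python3 -m crank '{"offset":[[0,0,0],[-0.05,0,-0.05],[-0.13,0,-0.13],[-0.2,0,-0.2],[-0.3,0,-0.3],[-0.4,0,-0.4],[-0.5,0,-0.5],[-0.6,0,-0.62]],"turn":[[0,0,0],[0,0,0],[0,0,0],[0,0,0],[0,0,0],[0,0,0],[0,0,0],[0,0,0]],"hand":[0.15,0.15,0.15,0.15,0.15,0.15,0.15,0.15]}'
cat > v.py <<'E'
from h import *
c=cam("wrist");bot.capture("wrist");K=0
for l in("stick_grip","stick"):
    for r in bot.place_of("wrist",l)[:1]: print(l,r["score"],r["location"])
s=bot.read_state();g=np.array(s["position"])-.019*np.array(s["tcp_rot"])[:,2];print("g",g)
for z in(-.1164,0): print(proj("w",g+[0,0,z],c))
E
python3 v.py
```

```text
position: [0.6154, 0.0004, 0.1162]
contact_force: [-1.6, 1.0, -1.5]
position: [0.5758, -0.0694, 0.1169]
contact_force: [1.5, -0.3, -0.9]
position: [0.4951, -0.0706, 0.1168]
contact_force: [1.5, 0.3, -1.0]
position: [0.4559, -0.0012, 0.1163]
contact_force: [0.5, -0.2, -1.7]
position: [0.4957, 0.0686, 0.1158]
contact_force: [-1.9, -2.2, -1.0]
t: 64.67
position: [0.496, 0.0677, 0.204]
tcp_rot: [[-0.708, -0.18, 0.683], [-0.128, 0.984, 0.127], [-0.695, 0.002, -0.719]]
contact_force: [-0.2, 0.5, -1.9]
opening: 0.0196
grip_force: 60.0
stick_grip 0.73 [245.4, 256.2]
stick 0.96 [100.4, 256.8]
g [0.48402832 0.06533387 0.21906079]
(np.float64(103.08245353107468), np.float64(255.42868972835882))
(np.float64(258.58663048260246), np.float64(255.58835368694528))
```

```bash
cat > k5.py <<'E'
from k import *
R0=np.array(s["tcp_rot"]);u=np.array([.559,.829,0]);gs=np.array([.5026,.2848,.1514])
for az in(40,44,48,52):
    R=Ro.from_euler("z",np.radians(az)-np.arctan2(R0[1,2],R0[0,2])).as_matrix()@R0
    q=np.array([.05,-.6,2.4,.6,.9,-2.5]);o=[]
    for b,up in((.12,.062),(.075,.062),(.05,.045),(.025,.027),(0,.009),(0,0)):
        q,c=ik(gs-b*u+[0,0,up]+.019*R[:,2],R,q);m=np.minimum(q-lo,np.array(hi)-q);o.append((round(c,6),round(m.min(),3),int(m.argmin())))
    print(az,o)
    if az==44:
        e=R0.T@[0,0,1]*(np.radians(az)-np.arctan2(R0[1,2],R0[0,2]))/2;print("turn",e);t=gs-.11*u+[0,0,.07]+.019*R[:,2];print(t,R0.T@(t-np.array(s["position"]))*10)
E
python3 k5.py
```

```text
40 [(np.float64(0.0), np.float64(0.226), 2), (np.float64(0.0), np.float64(0.292), 2), (np.float64(0.0), np.float64(0.314), 2), (np.float64(0.0), np.float64(0.248), 4), (np.float64(0.0), np.float64(0.176), 4), (np.float64(0.0), np.float64(0.159), 4)]
44 [(np.float64(0.0), np.float64(0.239), 2), (np.float64(0.0), np.float64(0.303), 2), (np.float64(0.0), np.float64(0.325), 2), (np.float64(0.0), np.float64(0.301), 4), (np.float64(0.0), np.float64(0.229), 4), (np.float64(0.0), np.float64(0.214), 4)]
turn [-0.2041  0.0003 -0.2098]
[0.4506 0.2028 0.2078] [ 0.1372  1.4124 -0.164 ]
48 [(np.float64(0.0), np.float64(0.164), 5), (np.float64(0.0), np.float64(0.23), 5), (np.float64(0.0), np.float64(0.229), 5), (np.float64(0.0), np.float64(0.22), 5), (np.float64(0.0), np.float64(0.203), 5), (np.float64(0.0), np.float64(0.177), 5)]
52 [(np.float64(0.0), np.float64(0.067), 5), (np.float64(0.0), np.float64(0.128), 5), (np.float64(0.0), np.float64(0.125), 5), (np.float64(0.0), np.float64(0.113), 5), (np.float64(0.0), np.float64(0.095), 5), (np.float64(0.0), np.float64(0.07), 5)]
```

```bash
python3 -m crank '{"offset":[[0.02,0.1,-0.02],[0.04,0.2,-0.04],[0.06,0.32,-0.06],[0.08,0.44,-0.08],[0.1,0.56,-0.1],[0.12,0.68,-0.12],[0.12,0.8,-0.15],[0.12,0.9,-0.15]],"turn":[[-0.03,0,-0.03],[-0.06,0,-0.062],[-0.09,0,-0.093],[-0.12,0,-0.124],[-0.15,0,-0.155],[-0.18,0,-0.186],[-0.21,0,-0.217],[-0.2395,0.0007,-0.248]],"hand":[0.15,0.15,0.15,0.15,0.15,0.15,0.15,0.15]}'
python3 -m crank '{"offset":[[0,0,0],[0,0,0],[0,0,0],[0,0,0],[0,0,0],[0,0,0],[0,0,0],[0,0,0]],"turn":[[0,0,0],[0,0,0],[0,0,0],[0,0,0],[0,0,0],[0,0,0],[0,0,0],[0,0,0]],"hand":[0.15,0.15,0.15,0.15,0.15,0.15,0.15,0.15]}' >/dev/null
python3 g.py .444 .1954 .2077; python3 v.py
```

```text
t: 65.48
position: [0.4604, 0.1535, 0.2041]
tcp_rot: [[-0.464, -0.767, 0.443], [-0.551, 0.641, 0.534], [-0.694, 0.004, -0.72]]
contact_force: [1.3, -0.2, -0.5]
opening: 0.02
grip_force: 60.1
p [0.4614 0.1534 0.2055] q [-0.1695 -0.6172  2.4101  0.7654  1.0481 -2.9051] z [ 0.4455  0.5328 -0.7195] y [-0.7654  0.6435  0.0026]
off [-0.1654  0.4037  0.1307]
stick_grip 0.75 [242.8, 259.2]
stick 0.87 [100.4, 256.0]
g [0.45296501 0.14326371 0.21914846]
(np.float64(100.81471770212116), np.float64(254.9057648497594))
(np.float64(255.68179136717941), np.float64(255.03957036618004))
```

```bash
python3 -m crank '{"offset":[[-0.02,0.05,0.02],[-0.04,0.1,0.03],[-0.07,0.17,0.05],[-0.1,0.24,0.08],[-0.13,0.32,0.1],[-0.165,0.4,0.13],[-0.165,0.4,0.13],[-0.165,0.4,0.13]],"turn":[[0,0,0],[0,0,0],[0,0,0],[0,0,0],[0,0,0],[0,0,0],[0,0,0],[0,0,0]],"hand":[0.15,0.15,0.15,0.15,0.15,0.15,0.15,0.15]}'
python3 - <<'E'
from h import *
np.set_printoptions(precision=4,suppress=True)
s=bot.read_state();R=np.array(s["tcp_rot"]);p=np.array(s["position"]);g=p-.019*R[:,2];u=np.array([.559,.829,0]);gs=np.array([.5026,.2848,.1514])
print("g",g,"q",s["joint_positions"])
prev=0
for b,up in((.12,.07),(.075,.0625),(.05,.045),(.035,.034),(.02,.0235),(0,.009),(0,.001)):
    print(b,up,R.T@(gs-b*u+[0,0,up]-g)*10)
c={n:cam(n) for n in("scene","top")}
for n in("scene","top"):
    im=bot.capture(n)
    for r in bot.place_of(n,"stick_eye")[:1]: print(n,"eye det",r["score"],r["location"],"pred",proj(n,g+[0,0,.1096],c[n]))
E
```

```text
t: 66.97
position: [0.4438, 0.196, 0.2077]
tcp_rot: [[-0.463, -0.767, 0.445], [-0.55, 0.642, 0.534], [-0.695, 0.002, -0.719]]
contact_force: [-0.6, 0.4, -1.6]
opening: 0.0201
grip_force: 60.0
g [0.4353 0.1858 0.2214] q [-0.0434 -0.6722  2.4361  0.7238  0.9869 -2.7772]
0.12 0.07 [ 0.002  -0.0046 -0.0019]
0.075 0.0625 [-0.2677  0.0419  0.363 ]
0.05 0.045 [-0.325   0.0674  0.6617]
0.035 0.034 [-0.3558  0.0827  0.8445]
0.02 0.0235 [-0.3902  0.098   1.0236]
0 0.009 [-0.4325  0.1183  1.2661]
0 0.001 [-0.3769  0.1181  1.3237]
scene eye det 0.86 [81.1, 311.2] pred (np.float64(84.46204951581045), np.float64(310.49958059217107))
top eye det 0.68 [190.2, 246.6] pred (np.float64(247.72297201438013), np.float64(157.63812276177103))
```

```bash
python3 -m crank '{"offset":[[-0.09,0.01,0.12],[-0.18,0.03,0.24],[-0.27,0.04,0.36],[-0.3,0.05,0.5],[-0.325,0.07,0.66],[-0.325,0.07,0.66],[-0.325,0.07,0.66],[-0.325,0.07,0.66]],"turn":[[0,0,0],[0,0,0],[0,0,0],[0,0,0],[0,0,0],[0,0,0],[0,0,0],[0,0,0]],"hand":[0.15,0.15,0.15,0.15,0.15,0.15,0.15,0.15]}'
python3 - <<'E'
from h import *
g=lambda n,a,b,c,d:cv2.resize(bot.capture(n)[a:b,c:d],(390,390),interpolation=cv2.INTER_CUBIC)
cv2.imwrite("pics/s9.png",cv2.hconcat([g("scene",75,135,310,370),g("top",185,245,80,140)]))
E
```

```text
t: 67.83
position: [0.4835, 0.2522, 0.1829]
tcp_rot: [[-0.465, -0.765, 0.445], [-0.549, 0.644, 0.533], [-0.694, 0.003, -0.72]]
contact_force: [-0.1, -0.0, -1.3]
opening: 0.0198
grip_force: 60.0
```

View pics/s9.png

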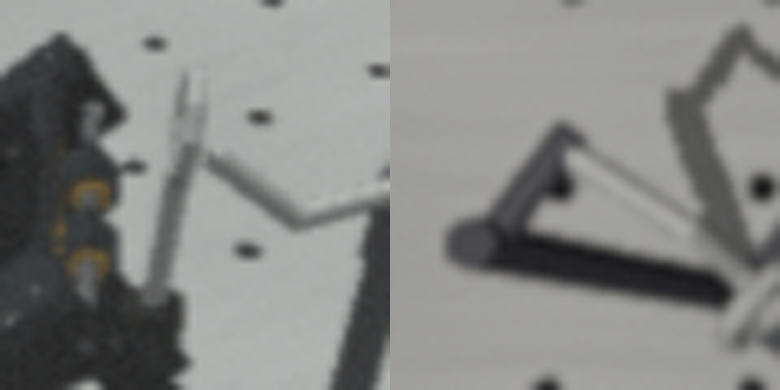

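Run:
```python
from h import *
s=bot.read_state();R=np.array(s["tcp_rot"]);g=np.array(s["position"])-.019*R[:,2];print(g)
e=g+[0,0,.1096]
a=np.radians(56);u=np.array([np.cos(a),np.sin(a),0]);o=np.array([.5095,.288,0])
for n,(r0,c0) in(("scene",(75,310)),("top",(185,80))):
    K=lambda q:np.round([(proj(n,q)[1]-c0)*6.5+(390 if n=="top" else 0),(proj(n,q)[0]-r0)*6.5])
    print(n,"eye c/top/bot",K(e),K(e+[0,0,.019]),K(e-[0,0,.019]),"hook end",K(o-.045*u+[0,0,.295]),"seat",K(o-.01*u+[0,0,.27]),"start",K(o+.042*u+[0,0,.29]))
    bot.capture(n)
    for r in bot.place_of(n,"stick_eye")[:2]: print("det",r["score"],(r["location"][1]-c0)*6.5+(390 if n=="top" else 0),(r["location"][0]-r0)*6.5)
```

```text
[0.47522317 0.24193968 0.19715528]
scene eye c/top/bot [181. 126.] [190.  81.] [172. 170.] hook end [209. 158.] seat [289. 217.] start [438. 175.]
det 0.81 189.79999999999993 122.85000000000004
det 0.36 -191.75 1164.1499999999999
top eye c/top/bot [763. 297.] [745. 293.] [780. 300.] hook end [751. 274.] seat [699. 226.] start [568. 143.]
det 0.65 746.2 299.65
```

Run:
```python
from h import *
np.set_printoptions(precision=4,suppress=True)
E=[]
for k in range(2):
    L={}
    for n in("scene","top"):
        bot.capture(n); L[n]=bot.place_of(n,"stick_eye")[0]["location"]
    E.append(tri([ray(n,L[n]) for n in L])); print(E[-1])
P=lambda n,c,r:(75+r/6.5,310+c/6.5) if n=="scene" else (185+r/6.5,80+(c-390)/6.5)
print("eye seen",tri([ray("scene",P("scene",190,112)),ray("top",P("top",752,305))]))
print("seat seen by scene at z .27",onz("scene",P("scene",298,218),.27),"end z .295",onz("scene",P("scene",207,155),.295))
```

```text
[ 0.4986  0.1906 -0.0997]
[0.4809 0.2405 0.3121]
eye seen [0.4728 0.2458 0.3098]
seat seen by scene at z .27 [0.5064 0.2821 0.27  ] end z .295 [0.4822 0.2514 0.295 ]
```

```bash
python3 -m crank '{"offset":[[-0.01,0.005,0.05],[-0.01,0.01,0.1],[-0.02,0.02,0.15],[-0.03,0.025,0.2],[-0.03,0.03,0.25],[-0.04,0.035,0.3],[-0.05,0.04,0.35],[-0.05,0.045,0.39]],"turn":[[0,0,0],[0,0,0],[0,0,0],[0,0,0],[0,0,0],[0,0,0],[0,0,0],[0,0,0]],"hand":[0.15,0.15,0.15,0.15,0.15,0.15,0.15,0.15]}'
python3 -m crank '{"offset":[[-0.01,0,0.04],[-0.01,0.01,0.08],[-0.02,0.01,0.12],[-0.03,0.015,0.16],[-0.03,0.02,0.2],[-0.04,0.02,0.24],[-0.04,0.02,0.24],[-0.04,0.02,0.24]],"turn":[[0,0,0],[0,0,0],[0,0,0],[0,0,0],[0,0,0],[0,0,0],[0,0,0],[0,0,0]],"hand":[0.15,0.15,0.15,0.15,0.15,0.15,0.15,0.15]}'
python3 - <<'E'
from h import *
g=lambda n,a,b,c,d:cv2.resize(bot.capture(n)[a:b,c:d],(390,390),interpolation=cv2.INTER_CUBIC)
cv2.imwrite("pics/s10.png",cv2.hconcat([g("scene",75,135,310,370),g("top",185,245,80,140)]))
s=bot.read_state();print(np.array(s["position"])-.019*np.array(s["tcp_rot"])[:,2])
E
```

```text
t: 69.2
position: [0.4999, 0.2796, 0.1578]
tcp_rot: [[-0.465, -0.766, 0.445], [-0.55, 0.643, 0.533], [-0.694, 0.003, -0.72]]
contact_force: [0.0, -0.4, -1.3]
opening: 0.0196
grip_force: 60.0
t: 69.87
position: [0.5106, 0.2955, 0.1434]
tcp_rot: [[-0.465, -0.766, 0.445], [-0.55, 0.643, 0.533], [-0.694, 0.003, -0.72]]
contact_force: [-0.4, 0.8, -1.7]
opening: 0.0199
grip_force: 60.0
[0.50223435 0.28522605 0.15745106]
```

```bash
python3 -m crank '{"offset":[[0.01,0,0.01],[0.02,0,0.02],[0.03,0,0.03],[0.04,0,0.04],[0.045,0,0.046],[0.045,0,0.046],[0.045,0,0.046],[0.045,0,0.046]],"turn":[[0,0,0],[0,0,0],[0,0,0],[0,0,0],[0,0,0],[0,0,0],[0,0,0],[0,0,0]],"hand":[0.15,0.15,0.15,0.15,0.15,0.15,0.15,0.15]}' | grep -E 'pos|cont'
python3 -m crank '{"offset":[[0.01,0,0.01],[0.01,0,0.01],[0.02,0,0.02],[0.02,0,0.02],[0.03,0,0.03],[0.03,0,0.03],[0.03,0,0.03],[0.03,0,0.03]],"turn":[[0,0,0],[0,0,0],[0,0,0],[0,0,0],[0,0,0],[0,0,0],[0,0,0],[0,0,0]],"hand":[0.15,0.15,0.15,0.15,0.15,0.15,0.15,0.15]}' | grep -E 'pos|cont'
```

```text
position: [0.5106, 0.2953, 0.1373]
contact_force: [0.0, -0.2, -1.1]
position: [0.5129, 0.2955, 0.1365]
contact_force: [-2.3, -3.4, 7.1]
```

View pics/s10.png

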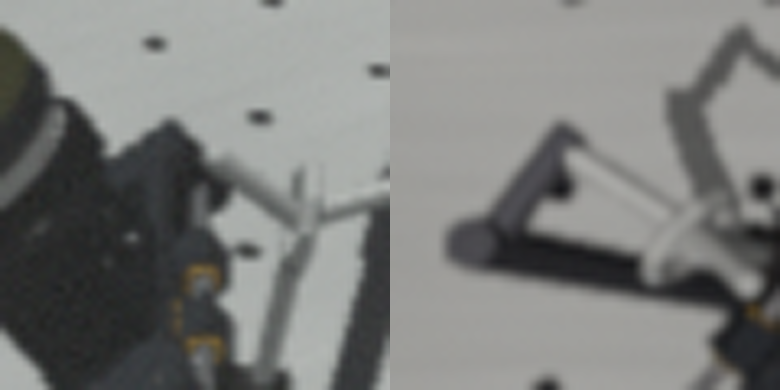

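```bash
python3 -m crank '{"offset":[[-0.01,0,-0.01],[-0.02,0,-0.02],[-0.02,0,-0.02],[-0.02,0,-0.02],[-0.02,0,-0.02],[-0.02,0,-0.02],[-0.02,0,-0.02],[-0.02,0,-0.02]],"turn":[[0,0,0],[0,0,0],[0,0,0],[0,0,0],[0,0,0],[0,0,0],[0,0,0],[0,0,0]],"hand":[0.15,0.15,0.25,0.35,0.45,0.55,0.55,0.55]}' | grep -E 'pos|cont|open'
python3 -m crank '{"offset":[[0,0,0],[0,0,-0.05],[0,0,-0.15],[0,0,-0.25],[0,0,-0.4],[0,0,-0.55],[0,0,-0.7],[0,0,-0.85]],"turn":[[0,0,0],[0,0,0],[0,0,0],[0,0,0],[0,0,0],[0,0,0],[0,0,0],[0,0,0]],"hand":[0.55,0.55,0.55,0.55,0.55,0.55,0.55,0.55]}' | grep -E 'pos|cont|open'
python3 -m crank '{"offset":[[0.1,0,-0.1],[0.2,0,-0.2],[0.3,0,-0.3],[0.3,0,-0.45],[0.3,0,-0.6],[0.3,0,-0.75],[0.3,0,-0.75],[0.3,0,-0.75]],"turn":[[0,0,0],[0,0,0],[0,0,0],[0,0,0],[0,0,0],[0,0,0],[0,0,0],[0,0,0]],"hand":[0.55,0.55,0.55,0.55,0.55,0.55,0.55,0.55]}' | grep -E 'pos|cont|open'
python3 - <<'E'
from h import *
bot.capture("scene");T=np.array([.523,-.003])
for l in("stick_eye","stick_grip","stick"):
    for n in("scene","top"):
        bot.capture(n)
        for r in bot.place_of(n,l)[:1]: print(n,l,round(r["score"],2),r["location"])
for l,z in(("ball1",.022),("ring1",.006)):
        for r in bot.place_of("scene",l):
            p=onz("scene",r["location"],z)[:2]-T
            if r["score"]>.3: print(l,round(r["score"],2),np.round(p*1000))
a=cv2.resize(bot.capture("scene")[60:290,190:410],(560,585),interpolation=cv2.INTER_CUBIC);cv2.imwrite("pics/s11.png",a)
E
```

```text
position: [0.5103, 0.2953, 0.1355]
contact_force: [-1.1, -0.2, 0.6]
opening: 0.0499
position: [0.4722, 0.2495, 0.1976]
contact_force: [1.2, -0.4, 0.1]
opening: 0.0523
position: [0.4258, 0.1932, 0.2311]
contact_force: [0.1, 0.2, -0.7]
opening: 0.0527
scene stick_eye 0.74 [110.3, 355.6]
top stick_eye 0.59 [220.2, 129.1]
scene stick_grip 0.86 [148.4, 346.8]
top stick_grip 0.82 [224.5, 144.4]
scene stick 0.79 [177.2, 336.9]
top stick 0.84 [225.7, 151.5]
ball1 0.66 [114.   8.]
ball1 0.64 [ 38. 100.]
ball1 0.63 [-19.  28.]
ball1 0.61 [109. -21.]
ball1 0.61 [ 70. -46.]
ball1 0.53 [ 1. 76.]
ball1 0.53 [63. 47.]
ball1 0.5 [100. -49.]
ring1 0.76 [66. 69.]
ring1 0.69 [-56.  63.]
ring1 0.61 [53. 12.]
ring1 0.6 [-181. -283.]
ring1 0.57 [  47. -199.]
ring1 0.47 [ 2. 87.]
```

View pics/s11.png

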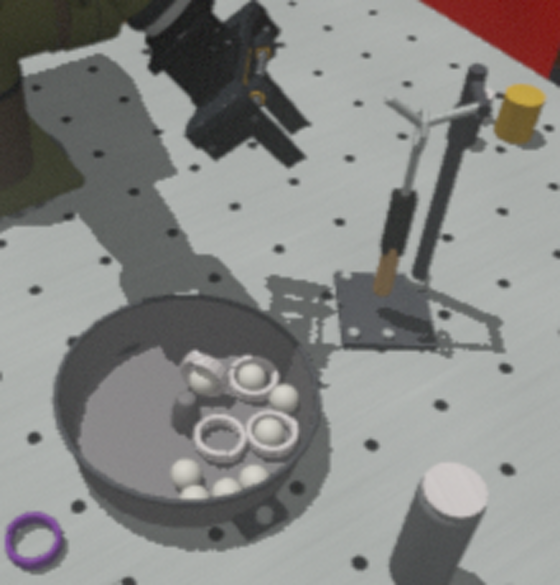

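The picture shows the stick hanging by its eye at (420,125), with four rings and eight balls in the tub and the can and hammer untouched. I let the stick settle, then hand in.

```bash
python3 -m crank '{"offset":[[0,0,0],[0,0,0],[0,0,0],[0,0,0],[0,0,0],[0,0,0],[0,0,0],[0,0,0]],"turn":[[0,0,0],[0,0,0],[0,0,0],[0,0,0],[0,0,0],[0,0,0],[0,0,0],[0,0,0]],"hand":[0.55,0.55,0.55,0.55,0.55,0.55,0.55,0.55]}' | grep -E 't:'
python3 -m crank '{"offset":[[0,0,0],[0,0,0],[0,0,0],[0,0,0],[0,0,0],[0,0,0],[0,0,0],[0,0,0]],"turn":[[0,0,0],[0,0,0],[0,0,0],[0,0,0],[0,0,0],[0,0,0],[0,0,0],[0,0,0]],"hand":[0.55,0.55,0.55,0.55,0.55,0.55,0.55,0.55]}' | grep -E 't:'
python3 -c "from plant import bot; print(bot.hand_in())"
```

```text
t: 74.77
tcp_rot: [[-0.465, -0.765, 0.445], [-0.549, 0.643, 0.533], [-0.694, 0.003, -0.72]]
t: 75.43
tcp_rot: [[-0.465, -0.765, 0.445], [-0.549, 0.643, 0.533], [-0.694, 0.003, -0.72]]
the job is handed in; nothing more can be done
None
```

The job is handed in at about 75 s: all four silver rings are in the tub with the eight balls, stirred just over three rounds clockwise, the stick hangs back on its hook by its eye, and the spray can and hammer were left alone.

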